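# Take the clogged screen out of the trim collector and ease the sprung lid shut

## Task

The trim collector's screen is clogged: open the screen box, take the screen out and stand it, grip rail up, flat along the side of the grey cable trunking that faces away from the robot, in front of its free half, leaning back on the trunking's edge at a safe angle, then shut the box fully. The lid's over-centre spring throws it both ways: by its red grip, ease it slowly all the way to its stop in opening as well as in closing, and never let it snap. Set the screen down rather than dropping it, and leave the label roll, core, tape and scraper where they are.

Things in the scene. Friction and masses are not known exactly. Their poses are not given: they have to be found in the camera images.
- housing: Grey sheet-metal screen box fixed on the blue top, up to 190 mm wide, reaching 65 mm before and 110 mm behind its origin. Origin on the table under the middle of its mouth; x points away from the robot at yaw 0, z up. The mouth is sloped 30 deg from level and faces up and to the robot. In this frame U = (0.866, 0, 0.5) runs uphill along the mouth, N = (-0.5, 0, 0.866) straight out of it.
- mouth (a point): Middle of the box's mouth, 128 mm above the housing's origin; same axes as the housing. Inner mouth 120 mm along U, 158 mm along y, 105 mm deep along -N, walls 5 mm. Rails on both side walls make a straight 16 mm wide channel, parallel to N, in the middle of the mouth: the screen stands in it and comes out along N. A spring strut is outside on the +y side.
- lid (a joint): Hinge of the blue lid, rad: 0 shut, 2.094 (120 deg) open at its stop. The lid is a 36 mm deep folded steel pan, 134 mm along U, 182 mm wide, 0.3 kg, hinged along the mouth's far upper edge. Its over-centre spring pulls it shut below about 1.4 rad and throws it open above about 1.6 rad (up to about 3 N at the grip; let go, it slams); it stays put at both stops.
- lid_hinge (a point): Middle of the lid's hinge line, which runs along the housing's y. In the housing frame at (56, 0, 163) mm; it does not move.
- lid_grip (a point): Centre of the red T-grip: barrel 26 mm in diameter, 40 mm long along the hinge direction, that turns freely on its own axis; on a 10 mm stem, 36 mm out from the middle of the lid's front edge. 172 mm from the hinge line: lid shut, it is 172 mm along -U, 11 mm along N from the hinge, 86 mm high; it swings up and over in the housing's x-z plane, to 334 mm high at the stop.
- screen_center (a point): Centre of the screen: flat rigid panel 150 mm wide (its y), 130 mm tall (its z, towards the grip rail), 10 mm thick (its x), 0.2 to 0.4 kg, aluminium frame, wire mesh with lint. Grip rail: the plain top 20 mm of the frame. In the box its z is along N, its foot on the box floor, its mid-plane 3 mm downhill of the mouth's middle, its top edge 25 mm out of the mouth, under the lid.
- trunking_edge (a point): Middle of the upper +x edge of the fixed grey cable trunking, a box 310 mm long (its y), 70 mm deep, 75 mm high; its upright face under this edge looks to +x of this frame (away from the robot at yaw 0). The screen is to lean on this edge with its foot on the table on the +x side; steel on steel, it holds at 6 to 28 deg from upright.
- label_roll: Bystander: white roll of labels standing on end, 84 mm in diameter, 75 mm high, before one half of the trunking's +x face. Origin at the middle of its underside. The other half of the face is free (a flat scrap of label paper may lie there; it does not matter).
- core: Bystander: maroon cardboard core standing on end, 60 mm in diameter, 95 mm high. Origin at the middle of its underside.
- tape: Bystander: roll of masking tape lying flat in front of the screen box, 96 mm in diameter, 24 mm high. Origin at the middle of its underside.
- scraper: Bystander: orange-handled scraper lying flat at the far side, 190 mm long, 20 mm high. Origin under its handle's blade end.
- riser: Obstacle: fixed capped steel pipe, 72 mm in diameter, 202 mm high, standing upright between the screen box and the trunking. Origin at the middle of its foot.

How it is judged:
By the outcome, as a careful person would: the job done as asked, in the order asked, and still so for the second after the job is handed in, with the robot touching nothing.
It also fails if it takes over 72 s, if anything falls off the work surface, if the arm or the gripper's body presses on something with over 40 N, if the wrist force passes 120 N, or if a joint passes its speed limit or range.

## Robot

A 6-joint arm with a two-finger parallel gripper is mounted at the origin on the work surface. World frame = base frame: x ahead of the robot, y to its left, z up, the work surface at z = 0. Lengths are in mm, angles in rad, forces in N, time in s.
With the tool pointing down it reaches from about 300 to 875 mm from the base axis. Payload 6.4 kg.
Tool frame: the origin (TCP) lies on the centre line of the jaws, within the pads' length; the fingertips stand 22 mm ahead of it and the grasp point (between the pads) lies 3 mm ahead of it; z points along the fingers, x is the direction in which the jaws open and shut, and the axes are right-handed (so a half turn about z gives the same grasp; the last joint's range is limited). The gripper opens to 88 mm and grips with 3 to 60 N. Pads are 18 mm wide; open, the fingers measure 123 mm over their backs; the gripper's body (75 mm by 187 mm) begins 45 mm behind the grasp point.
Start: joints at [-1.47, 0.181, 1.607, -0, 1.354, -0.206], TCP at [173.672, -548.16, 260.714] pointing down, gripper open.
Joint ranges: [-2.99, 2.99], [-0.89, 2.07], [0.3, 2.58], [-1.14, 4.28], [0, 2.63], [-3.12, 3.12]. Speed limits (rad/s): [2.57, 2.57, 3.01, 3.14, 3.14, 3.14].

## Interface

Orientations are given as a unit quaternion [x, y, z, w].
In Python, from cell import env gives the robot as it stands.
- The arm moves only by the tool step_arm, never from a script. Its arguments are lists of equal length, an entry for each row: "offset": the shift along the world's x, y, z in units of 0.1 m (1.0 is 0.1 m), a list of three; "rotation": the turn, a rotation vector about the world's x, y, z in units of 30 degrees (1.0 is 30 degrees), a list of three; "fingers": the closure, from -1 (fully open) to 1 (shut). A call has exactly 8 rows; each row is the pose to reach, as a shift and turn from the pose commanded when the call began; what a row does not reach only later rows make up. A row lasts 1/8 s, in which the tool goes at most 62.5 mm and 10.7 degrees, less where a joint would pass 70% of its speed; a pose out of reach is approached as far as the arm can. A call with a number of a shift or a turn outside -1 to 1 is refused whole. A call with a gripper value outside its range is refused whole. The fingers move at their own pace and stop on an object; the grip force is fixed at half the most. Time passes only in rows, so rows that repeat a pose let the fingers close, or fill a call up. It gives the time, the measured TCP pose, the force and the opening at its end, in the units of the state.
- env.get_obs(): the state, without advancing time (a new reading comes with each control period).
- env.snapshot(name): name is "side" or "top"; returns the picture (480x640x3 uint8, red, green, blue); there is no depth.
- env.get_calibration(name): a dict with "K" (3x3 intrinsics, pixels), "rvec" (rotation vector, rad) and "tvec" (3), from world to camera coordinates, as OpenCV has them. Camera axes: x right, y down, z forward; pixel columns grow to the right and rows downward; lengths in mm; the calibration is good to about 2 mm. A picture is of the moment at which its call begins. get_calibration takes no time and is no camera call.
- env.sign_off(): hands the job in, once; it reports no verdict.
The state is a dict: "time_s": time; "joint_pos": joint angles; "joint_vel": joint speeds; "effort": joint torques, N m; "position": TCP position; "orientation": TCP orientation; "contact_force": force on the tool from outside, world axes, zero at the start; "moment": the same for the moment, N m; "gripper_width": finger opening in mm.
Only numpy, scipy, OpenCV 4.12 (cv2) and the standard library are available. Lean on these libraries where they do the work, as an engineer would, in place of code of your own. Each camera call takes 0.05 s, during which the arm holds its last target.

## Working session

There is one attempt and no reset: what is moved stays moved. The work goes in short steps, Python scripts to look and compute and a tool call to move; the robot and the scene stay as the last step left them, time stands still between calls to the robot, and variables do not carry over. Pictures are saved under pics/ and viewed, and the job is handed in when it is done.

Besides the shell and the picture viewer there is one more tool, called after "Request:" as a command line: name --argument value ..., lists and objects as JSON in quotes. step_arm: Moves the arm, as the interface text tells. Its arguments: {"type":"object","properties":{"offset":{"type":"array"},"rotation":{"type":"array"},"fingers":{"type":"array"}},"required":["offset","rotation","fingers"]}

```bash
ls; mkdir -p pics; python3 - <<'E'
from cell import env
import cv2
o=env.get_obs()
for k,v in o.items(): print(k,v)
for n in("side","top"):
    cv2.imwrite(f"pics/{n}0.png",env.snapshot(n)[:,:,::-1])
    print(n,env.get_calibration(n))
E
```

```text
pics
time_s 0.0
joint_pos [-1.47027684e+00  1.81508813e-01  1.60797904e+00 -1.66817151e-05
  1.35378064e+00 -2.06305060e-01]
joint_vel [-0.00110235 -0.0008559   0.00160524 -0.00051041  0.00010856 -0.00053734]
effort [ 1.05055435e-03 -4.33867121e+01 -3.41847217e+01  7.02546607e-02
  3.85735813e-02 -1.76814842e-04]
position [ 173.62888058 -547.65307388  259.84222017]
orientation [ 8.06856721e-01 -5.90746587e-01 -5.66399646e-04 -6.17547288e-04]
contact_force [-0.04302484 -0.92591211  0.03718704]
moment [ 0.01186658 -0.02235412 -0.03278833]
gripper_width 88.16364285647296
side {'K': array([[441.50508961,   0.        , 317.91178575],
       [  0.        , 441.50508961, 242.73232044],
       [  0.        ,   0.        ,   1.        ]]), 'rvec': array([ 2.26225322, -0.16444766,  0.07777883]), 'tvec': array([-594.15288933,  162.65331625,  724.62905632])}
top {'K': array([[535.57311308,   0.        , 323.86142288],
       [  0.        , 535.57311308, 241.05138632],
       [  0.        ,   0.        ,   1.        ]]), 'rvec': array([ 2.15823758, -2.20661843,  0.08345473]), 'tvec': array([  14.24532781,  598.23942751, 1280.15126099])}
```

View pics/side0.png

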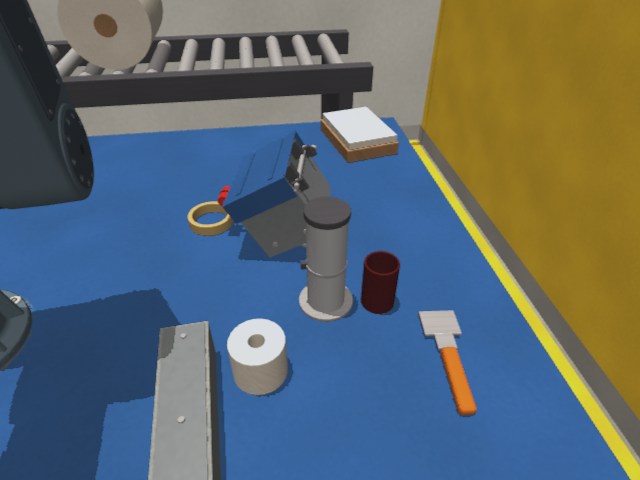

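View pics/top0.png

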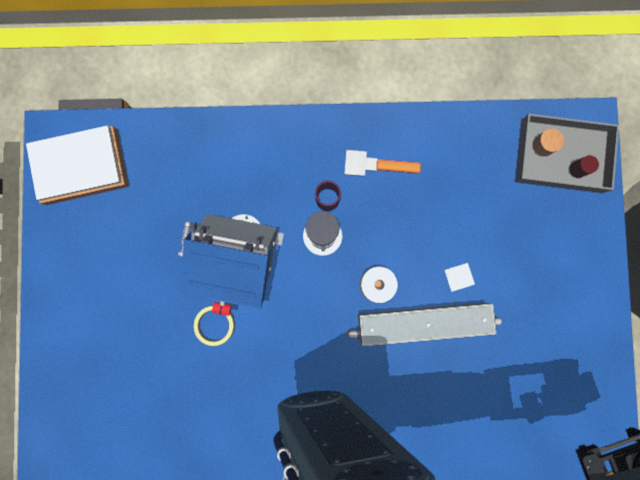

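The side view shows the box at about (275,190), the red grip at (224,194), riser (326,260), label roll (258,355) and trunking (185,400). The top view shows the lid at (228,260), grip (222,308), riser (323,230), roll (379,285), trunking (428,325) and paper scrap (459,277). The free half is the right-hand (-y) one. I'll zoom in to pick points.

```bash
cat > h.py <<'E'
import numpy as np,cv2
from cell import env
def cam(n):
    c=env.get_calibration(n);R=cv2.Rodrigues(c["rvec"])[0];return c["K"],R,np.array(c["tvec"]).ravel(),c
def onz(n,u,v,z):
    K,R,t,_=cam(n);C=-R.T@t;d=R.T@np.linalg.inv(K)@np.array([u,v,1.]);return C+d*(z-C[2])/d[2]
def proj(n,P):
    K,R,t,c=cam(n);return cv2.projectPoints(np.atleast_2d(np.array(P,float)),c["rvec"],c["tvec"],K,None)[0][:,0]
def crop(src,dst,x0,y0,w,h,s):
    im=cv2.imread(src)[y0:y0+h,x0:x0+w];cv2.imwrite(dst,cv2.resize(im,None,fx=s,fy=s,interpolation=cv2.INTER_CUBIC))
E
python3 - <<'E'
from h import *
crop("pics/top0.png","pics/t_box.png",170,200,130,150,5) if 0 else crop("pics/top0.png","pics/t_box.png",170,200,150,120,5)
crop("pics/top0.png","pics/t_tr.png",340,250,170,110,4)
crop("pics/side0.png","pics/s_box.png",180,120,160,150,4)
E
```

```text
(no output)
```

View pics/t_box.png

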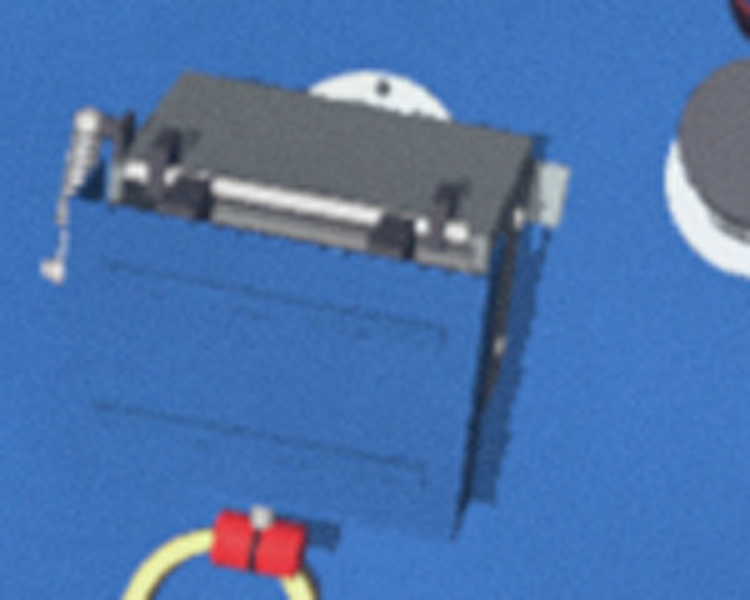

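View pics/t_tr.png

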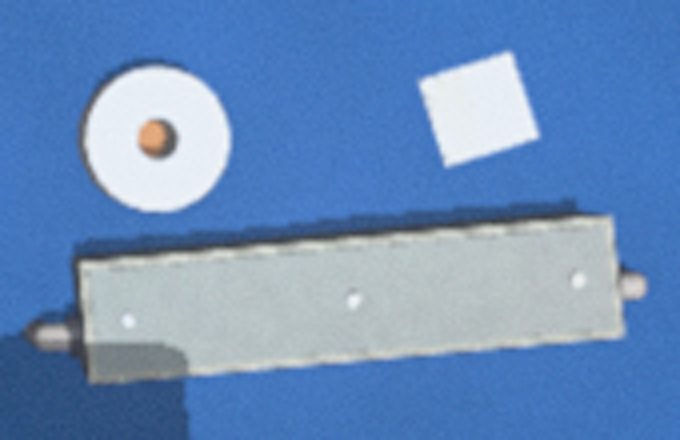

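View pics/s_box.png

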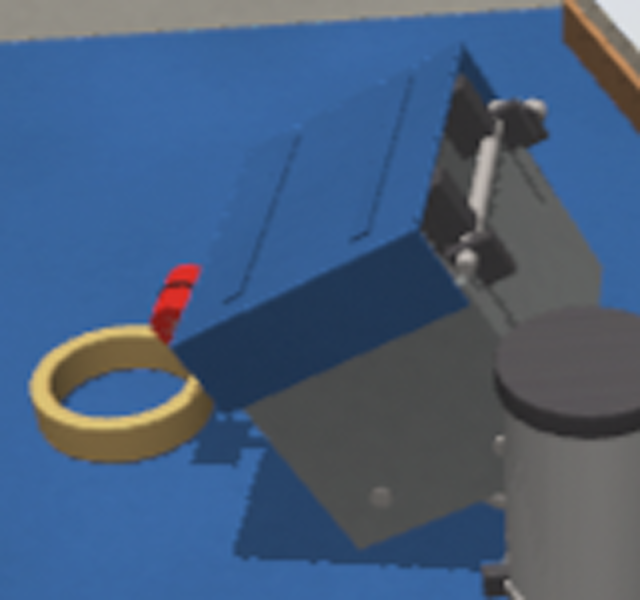

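```bash
cat > fit.py <<'E'
from h import *
from scipy.optimize import least_squares
U=np.array([.866,0,.5]);N=np.array([-.5,0,.866]);Y=np.array([0,1,0]);H=np.array([56,0,163.])
def L(u,y,n): return H+u*U+y*Y+n*N
def model(p):
    x,y,a,n0,w=p; c,s=np.cos(a),np.sin(a);R=np.array([[c,-s,0],[s,c,0],[0,0,1]])
    P=lambda q: R@q+[x,y,0]
    w=91
    T=[(L(-172,0,11),(221.8,308.6)),(L(-2,-w,n0+36),(267.4,254.4)),(L(-2,w,n0+36),(190,241)),(L(-136,-w,n0+36),(260.6,307.4))]
    S=[(L(-136,-w,n0+36),(225,206.2)),(L(-136,-w,n0),(236.2,223)),(L(-2,-w,n0+36),(283.8,178)),(L(-2,w,n0+36),(295,131.2))]
    r=[]
    for n,l in(("top",T),("side",S)):
        pr=proj(n,[P(q) for q,_ in l]); r.append(pr-np.array([b for _,b in l]))
    return np.concatenate(r)
f=least_squares(lambda p:model(p).ravel(),[600,200,-.2,0,91],loss='soft_l1')
print(f.x,f.cost);print(model(f.x).round(1))
print("grip at z86:",onz("top",221.8,308.6,86))
# trunking
c=[(78,262),(612,216),(624,336),(90,382)]
q=np.array([onz("top",340+a/4,250+b/4,75) for a,b in c]);print(q.round(1))
print(np.linalg.norm(q[1]-q[0]),np.linalg.norm(q[2]-q[1]))
e=q[0]-q[1];print("yaw",np.arctan2(-e[0],e[1]),"edge",(q[0]+q[1])/2)
for nm,u,v,z in [("riser",323,229,202),("roll",340+157/4,250+138/4,75),("core",328,194,95),("tape",214,326,24),("paper",459.5,277,0),("rodend+",170+130/5,200+172/5,170)]: print(nm,onz("top",u,v,z).round(1))
E
python3 fit.py
```

```text
[ 5.40195927e+02  2.18179537e+02 -2.02570724e-01 -5.74725648e+00
  9.10000000e+01] 10.79216054591046
[[ 0.1 -0.1]
 [ 0.1 -0.1]
 [-6.6 -2. ]
 [ 0.3 -0.3]
 [-1.9  1.9]
 [-1.3 -1. ]
 [ 0.8  0.4]
 [-0.1 -0.1]]
grip at z86: [443.48239019 238.43301501  86.        ]
[[ 420.1  -77.5   75. ]
 [ 439.7 -387.    75. ]
 [ 370.9 -390.7   75. ]
 [ 351.5  -82.5   75. ]]
310.15252139943135 68.90842885110513
yaw 0.06314866630710489 edge [ 429.9026479  -232.23973696   75.        ]
riser [610.1   2.4 202. ]
roll [ 490.5 -125.2   75. ]
core [701.8 -10.9  95. ]
tape [399.6 269.3  24. ]
paper [ 504. -331.    0.]
rodend+ [607.7 276.9 170. ]
```

```bash
cat > plan.py <<'E'
import json,sys
from h import *
from scipy.spatial.transform import Rotation as Ro
A=-0.2026;HX=np.array([np.cos(A),np.sin(A),0]);HY=np.array([-np.sin(A),np.cos(A),0]);Z=np.array([0,0,1.])
O=np.array([540.2,218.2,0.])
def hw(x,y,z): return O+x*HX+y*HY+z*Z
def toolR(delta,ex):  # d tilted delta deg below horizontal, toward ex
    t=np.radians(delta);d=np.cos(t)*ex-np.sin(t)*Z;x=np.sin(t)*ex+np.cos(t)*Z
    return np.c_[x,np.cross(d,x),d]
def grip(th):  # lid angle -> grip centre, world
    a=np.radians(-26.3+0)  # shut
    a0=np.arctan2(76.5,154.5); r=np.hypot(154.5,76.5); b=th-a0
    return hw(56-r*np.cos(b),0,163+r*np.sin(b))
R60=toolR(60,HX);D=R60[:,2];Q=R60[:,0]
TA=0.0631;TX=np.array([np.cos(TA),np.sin(TA),0]);TY=np.array([-np.sin(TA),np.cos(TA),0]);TE=np.array([429.9,-232.2,75.])
def load():
    s=json.load(open("state.json"));return np.array(s["p"]),np.array(s["R"])
def save(p,R): json.dump({"p":list(map(float,p)),"R":np.array(R).tolist()},open("state.json","w"))
def commit(off,rot):
    p,R=load();save(p+100*np.array(off),Ro.from_rotvec(np.radians(30)*np.array(rot)).as_matrix()@R)
def rel(pt,Rt):
    p,R=load();return (pt-p)/100,Ro.from_matrix(Rt@R.T).as_rotvec()/np.radians(30)
E
python3 - <<'E'
from plan import *
save([173.672,-548.16,260.714],Ro.from_quat([.806857,-.590747,0,0]).as_matrix())
np.set_printoptions(precision=3,suppress=True)
for th in (0,1,2.094): print(grip(th))
g=grip(0)-16*HY-9*D; pre=g-70*D-1.5*Q
print(g,pre,rel(pre,R60))
# mouth fit consistency: grasp of screen TCP
p,R=load()
print((Ro.from_matrix(R60)).as_quat())
E
```

```text
[443.715 238.02   86.5  ]
[450.229 236.682 251.674]
[605.762 204.732 335.055]
[436.087 223.253  94.294] [400.531 230.557 154.166] (array([ 2.269,  7.787, -1.065]), array([-0.701, -0.778,  1.979]))
[ 0.961 -0.098  0.257  0.026]
```

Request:
step_arm --offset '[[0.08,0.12,0],[0.15,0.25,0],[0.22,0.37,0],[0.3,0.5,0],[0.38,0.62,0],[0.45,0.75,0],[0.52,0.87,0],[0.6,1,0]]' --rotation '[[-0.011,-0.012,0.031],[-0.022,-0.024,0.062],[-0.033,-0.036,0.093],[-0.044,-0.048,0.124],[-0.055,-0.06,0.155],[-0.066,-0.072,0.186],[-0.077,-0.084,0.217],[-0.088,-0.097,0.247]]' --fingers '[-1,-1,-1,-1,-1,-1,-1,-1]'

```text
time_s: 1.1
position: [234.1, -447.4, 260.7]
orientation: [0.843, -0.537, 0.034, 0.004]
contact_force: [0.4, -1.0, -0.4]
gripper_width: 88.5
```

Request:
step_arm --offset '[[0.08,0.12,0],[0.15,0.25,0],[0.22,0.37,0],[0.3,0.5,0],[0.38,0.62,0],[0.45,0.75,0],[0.52,0.87,0],[0.6,1,0]]' --rotation '[[-0.011,-0.012,0.031],[-0.022,-0.024,0.062],[-0.033,-0.036,0.093],[-0.044,-0.048,0.124],[-0.055,-0.06,0.155],[-0.066,-0.072,0.186],[-0.077,-0.084,0.217],[-0.088,-0.097,0.247]]' --fingers '[0.25,0.25,0.25,0.25,0.25,0.25,0.25,0.25]'

```text
time_s: 2.1
position: [294.1, -347.4, 260.7]
orientation: [0.875, -0.48, 0.068, 0.007]
contact_force: [-0.5, 0.4, 1.0]
gripper_width: 33.0
```

Request:
step_arm --offset '[[0.08,0.12,0],[0.15,0.25,0],[0.22,0.37,0],[0.3,0.5,0],[0.38,0.62,0],[0.45,0.75,0],[0.52,0.87,0],[0.6,1,0]]' --rotation '[[-0.011,-0.012,0.031],[-0.022,-0.024,0.062],[-0.033,-0.036,0.093],[-0.044,-0.048,0.124],[-0.055,-0.06,0.155],[-0.066,-0.072,0.186],[-0.077,-0.084,0.217],[-0.088,-0.097,0.247]]' --fingers '[0.25,0.25,0.25,0.25,0.25,0.25,0.25,0.25]'

```text
time_s: 3.1
position: [354.1, -247.4, 260.7]
orientation: [0.901, -0.421, 0.102, 0.011]
contact_force: [0.1, 0.6, -0.3]
gripper_width: 33.1
```

Request:
step_arm --offset '[[0.08,0.12,0],[0.15,0.25,0],[0.22,0.37,0],[0.3,0.5,0],[0.38,0.62,0],[0.45,0.75,0],[0.52,0.87,0],[0.6,1,0]]' --rotation '[[-0.011,-0.012,0.031],[-0.022,-0.024,0.062],[-0.033,-0.036,0.093],[-0.044,-0.048,0.124],[-0.055,-0.06,0.155],[-0.066,-0.072,0.186],[-0.077,-0.084,0.217],[-0.088,-0.097,0.247]]' --fingers '[0.25,0.25,0.25,0.25,0.25,0.25,0.25,0.25]'

```text
time_s: 4.1
position: [414.1, -147.4, 260.7]
orientation: [0.923, -0.359, 0.135, 0.014]
contact_force: [0.0, -0.2, 0.3]
gripper_width: 32.8
```

Request:
step_arm --offset '[[0,0.12,-0.03],[-0.01,0.24,-0.07],[-0.01,0.35,-0.1],[-0.02,0.47,-0.13],[-0.02,0.59,-0.16],[-0.03,0.71,-0.2],[-0.03,0.83,-0.23],[-0.04,0.95,-0.26]]' --rotation '[[-0.011,-0.012,0.031],[-0.022,-0.024,0.062],[-0.033,-0.036,0.093],[-0.044,-0.048,0.124],[-0.055,-0.06,0.155],[-0.066,-0.072,0.186],[-0.077,-0.084,0.217],[-0.088,-0.097,0.247]]' --fingers '[0.25,0.25,0.25,0.25,0.25,0.25,0.25,0.25]'

```text
time_s: 5.1
position: [409.7, -52.4, 234.5]
orientation: [0.94, -0.296, 0.167, 0.018]
contact_force: [0.5, 0.8, -0.2]
gripper_width: 33.1
```

Request:
step_arm --offset '[[0,0.12,-0.03],[-0.01,0.24,-0.07],[-0.01,0.35,-0.1],[-0.02,0.47,-0.13],[-0.02,0.59,-0.16],[-0.03,0.71,-0.2],[-0.03,0.83,-0.23],[-0.04,0.95,-0.26]]' --rotation '[[-0.011,-0.012,0.031],[-0.022,-0.024,0.062],[-0.033,-0.036,0.093],[-0.044,-0.048,0.124],[-0.055,-0.06,0.155],[-0.066,-0.072,0.186],[-0.077,-0.084,0.217],[-0.088,-0.097,0.247]]' --fingers '[0.25,0.25,0.25,0.25,0.25,0.25,0.25,0.25]'

```text
time_s: 6.1
position: [405.6, 42.6, 208.5]
orientation: [0.952, -0.231, 0.198, 0.021]
contact_force: [0.1, -0.5, -0.3]
gripper_width: 33.2
```

Request:
step_arm --offset '[[0,0.12,-0.03],[-0.01,0.24,-0.07],[-0.01,0.35,-0.1],[-0.02,0.47,-0.13],[-0.02,0.59,-0.16],[-0.03,0.71,-0.2],[-0.03,0.83,-0.23],[-0.04,0.95,-0.26]]' --rotation '[[-0.011,-0.012,0.031],[-0.022,-0.024,0.062],[-0.033,-0.036,0.093],[-0.044,-0.048,0.124],[-0.055,-0.06,0.155],[-0.066,-0.072,0.186],[-0.077,-0.084,0.217],[-0.088,-0.097,0.247]]' --fingers '[0.25,0.25,0.25,0.25,0.25,0.25,0.25,0.25]'

```text
time_s: 7.1
position: [401.6, 137.7, 182.6]
orientation: [0.959, -0.165, 0.229, 0.024]
contact_force: [0.6, -0.3, 0.0]
gripper_width: 32.7
```

Request:
step_arm --offset '[[0,0.12,-0.03],[-0.01,0.24,-0.07],[-0.01,0.35,-0.1],[-0.02,0.47,-0.13],[-0.02,0.59,-0.16],[-0.03,0.71,-0.2],[-0.03,0.83,-0.23],[-0.04,0.93,-0.26]]' --rotation '[[-0.011,-0.012,0.031],[-0.022,-0.024,0.062],[-0.033,-0.036,0.093],[-0.044,-0.048,0.124],[-0.055,-0.06,0.155],[-0.066,-0.072,0.186],[-0.077,-0.084,0.217],[-0.088,-0.097,0.247]]' --fingers '[0.25,0.25,0.25,0.25,0.25,0.25,0.25,0.25]'

```text
time_s: 8.1
position: [397.7, 230.7, 156.5]
orientation: [0.961, -0.098, 0.258, 0.027]
contact_force: [0.1, 0.2, 0.1]
gripper_width: 32.9
```

```bash
python3 - <<'E'
from plan import *
np.set_printoptions(precision=3,suppress=True)
for n in("side","top"): cv2.imwrite(f"pics/{n}1.png",env.snapshot(n)[:,:,::-1])
crop("pics/side1.png","pics/s1c.png",140,90,200,150,4)
crop("pics/top1.png","pics/t1c.png",160,190,200,150,4)
o=env.get_obs();print(o["position"],o["orientation"],o["joint_pos"],o["contact_force"])
print("grip pred side/top",proj("side",[grip(0)]),proj("top",[grip(0)]))
E
```

```text
[397.229 230.614 156.209] [ 0.961 -0.097  0.257  0.027] [ 0.465 -0.111  2.232 -0.528  0.666  1.029] [ 0.091  1.401 -0.352]
grip pred side/top [[224.854 195.707]] [[221.938 308.505]]
```

View pics/s1c.png

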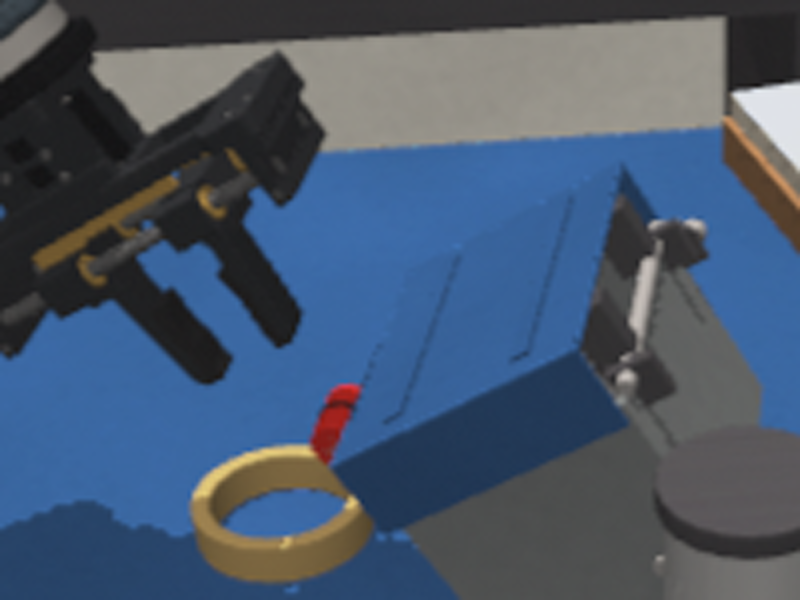

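View pics/t1c.png

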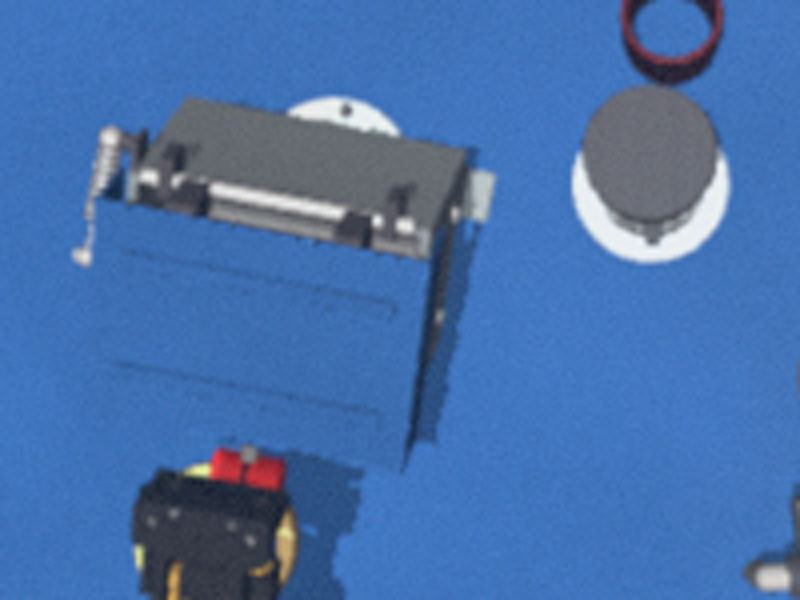

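Request:
step_arm --offset '[[0.06,-0.01,-0.1],[0.12,-0.02,-0.2],[0.18,-0.03,-0.3],[0.23,-0.05,-0.4],[0.28,-0.055,-0.48],[0.32,-0.06,-0.54],[0.35,-0.07,-0.59],[0.37,-0.07,-0.63]]' --rotation '[[0,0,0],[0,0,0],[0,0,0],[0,0,0],[0,0,0],[0,0,0],[0,0,0],[0,0,0]]' --fingers '[0.25,0.25,0.25,0.25,0.25,0.25,0.25,0.25]'

```text
time_s: 9.2
position: [434.9, 222.8, 93.5]
orientation: [0.961, -0.098, 0.258, 0.027]
contact_force: [-0.2, -0.2, -0.0]
gripper_width: 33.0
```

```bash
python3 - <<'E'
from plan import *
np.set_printoptions(precision=3,suppress=True)
for n in("side","top"): cv2.imwrite(f"pics/{n}2.png",env.snapshot(n)[:,:,::-1])
crop("pics/side2.png","pics/s2c.png",170,140,120,100,6)
crop("pics/top2.png","pics/t2c.png",180,240,120,100,6)
o=env.get_obs();print(o["position"],o["contact_force"],o["moment"],o["gripper_width"])
E
```

```text
[434.638 222.788  93.37 ] [-0.581  0.736  0.13 ] [-0.019  0.19   0.001] 32.930652577377735
```

View pics/s2c.png

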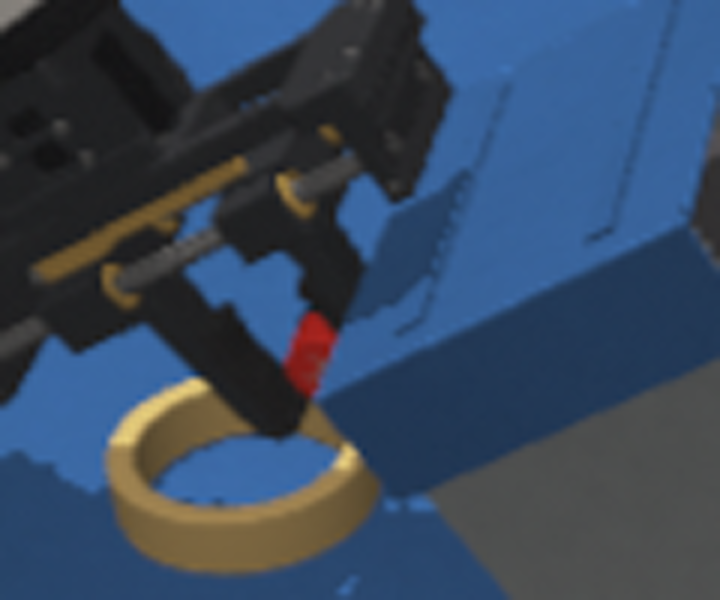

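View pics/t2c.png

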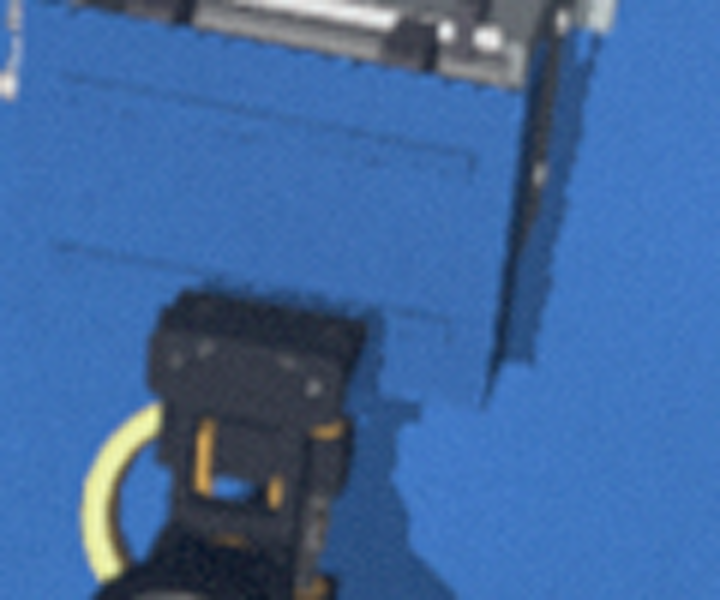

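In the side crop the red barrel sits between the two fingers at (310,355), with no contact force. Next I close on it.

Request:
step_arm --offset '[[0.005,0,0.003],[0.01,0,0.006],[0.013,0,0.008],[0.013,0,0.008],[0.013,0,0.008],[0.013,0,0.008],[0.013,0,0.008],[0.013,0,0.008]]' --rotation '[[0,0,0],[0,0,0],[0,0,0],[0,0,0],[0,0,0],[0,0,0],[0,0,0],[0,0,0]]' --fingers '[0.3,0.4,0.5,0.6,0.7,0.7,0.7,0.7]'

```text
time_s: 10.3
position: [436.0, 222.9, 94.6]
orientation: [0.961, -0.098, 0.258, 0.027]
contact_force: [-3.2, 1.9, 4.0]
gripper_width: 25.1
```

```bash
python3 - <<'E'
from plan import *
np.set_printoptions(precision=3,suppress=True)
o=env.get_obs();print(o["position"],o["contact_force"],o["moment"],o["gripper_width"])
g0=grip(0)
for i in range(8):
    t0=2.094*i/8
    print(i)
    for k in range(1,9): print(((grip(t0+2.094*k/64)-grip(t0))/100).round(3).tolist(),end=",")
    print()
E
```

```text
[435.996 222.947  94.628] [-3.229  1.945  4.   ] [0.121 0.306 0.099] 25.065477948950335
0
[-0.024, 0.005, 0.051],[-0.046, 0.009, 0.103],[-0.066, 0.014, 0.155],[-0.085, 0.017, 0.208],[-0.102, 0.021, 0.262],[-0.117, 0.024, 0.316],[-0.131, 0.027, 0.371],[-0.142, 0.029, 0.426],
1
[-0.01, 0.002, 0.055],[-0.018, 0.004, 0.111],[-0.025, 0.005, 0.167],[-0.029, 0.006, 0.223],[-0.032, 0.007, 0.28],[-0.033, 0.007, 0.336],[-0.032, 0.007, 0.393],[-0.03, 0.006, 0.449],
2
[0.004, -0.001, 0.056],[0.011, -0.002, 0.112],[0.019, -0.004, 0.168],[0.028, -0.006, 0.224],[0.04, -0.008, 0.279],[0.053, -0.011, 0.333],[0.068, -0.014, 0.388],[0.085, -0.018, 0.441],
3
[0.019, -0.004, 0.053],[0.039, -0.008, 0.106],[0.061, -0.012, 0.157],[0.084, -0.017, 0.208],[0.109, -0.022, 0.259],[0.136, -0.028, 0.308],[0.164, -0.034, 0.356],[0.194, -0.04, 0.404],
4
[0.031, -0.006, 0.046],[0.064, -0.013, 0.092],[0.098, -0.02, 0.136],[0.134, -0.028, 0.179],[0.171, -0.035, 0.221],[0.21, -0.043, 0.262],[0.249, -0.051, 0.301],[0.29, -0.06, 0.339],
5
[0.042, -0.009, 0.037],[0.085, -0.018, 0.072],[0.13, -0.027, 0.105],[0.175, -0.036, 0.138],[0.221, -0.045, 0.168],[0.269, -0.055, 0.197],[0.317, -0.065, 0.225],[0.366, -0.075, 0.251],
6
[0.05, -0.01, 0.024],[0.101, -0.021, 0.047],[0.152, -0.031, 0.068],[0.204, -0.042, 0.087],[0.256, -0.053, 0.104],[0.31, -0.064, 0.12],[0.363, -0.075, 0.133],[0.417, -0.086, 0.145],
7
[0.054, -0.011, 0.01],[0.109, -0.022, 0.019],[0.164, -0.034, 0.025],[0.219, -0.045, 0.03],[0.274, -0.056, 0.033],[0.329, -0.068, 0.034],[0.385, -0.079, 0.033],[0.44, -0.09, 0.03],
```

The jaws hold the barrel at 25 mm. I'll open the lid along the arc.

Request:
step_arm --offset '[[-0.024,0.005,0.051],[-0.046,0.009,0.103],[-0.066,0.014,0.155],[-0.085,0.017,0.208],[-0.102,0.021,0.262],[-0.117,0.024,0.316],[-0.131,0.027,0.371],[-0.142,0.029,0.426]]' --rotation '[[0,0,0],[0,0,0],[0,0,0],[0,0,0],[0,0,0],[0,0,0],[0,0,0],[0,0,0]]' --fingers '[0.7,0.7,0.7,0.7,0.7,0.7,0.7,0.7]'

```text
time_s: 11.3
position: [421.6, 225.9, 137.5]
orientation: [0.961, -0.098, 0.257, 0.027]
contact_force: [1.2, 5.2, -4.0]
gripper_width: 25.2
```

Request:
step_arm --offset '[[-0.01,0.002,0.055],[-0.018,0.004,0.111],[-0.025,0.005,0.167],[-0.029,0.006,0.223],[-0.032,0.007,0.28],[-0.033,0.007,0.336],[-0.032,0.007,0.393],[-0.03,0.006,0.449]]' --rotation '[[0,0,0],[0,0,0],[0,0,0],[0,0,0],[0,0,0],[0,0,0],[0,0,0],[0,0,0]]' --fingers '[0.7,0.7,0.7,0.7,0.7,0.7,0.7,0.7]'

```text
time_s: 12.3
position: [418.8, 226.6, 182.5]
orientation: [0.961, -0.098, 0.258, 0.027]
contact_force: [2.1, 5.2, -1.7]
gripper_width: 24.8
```

```bash
python3 - <<'E'
from plan import *
cv2.imwrite("pics/side3.png",env.snapshot("side")[:,:,::-1])
crop("pics/side3.png","pics/s3c.png",140,60,200,150,4)
o=env.get_obs();print(o["position"],o["contact_force"],o["moment"],o["gripper_width"])
E
```

```text
[418.8354482  226.58359293 183.01485908] [-0.69552436  4.95571447 -2.44293795] [0.71244521 0.40331673 0.33599462] 24.80483776567777
```

View pics/s3c.png

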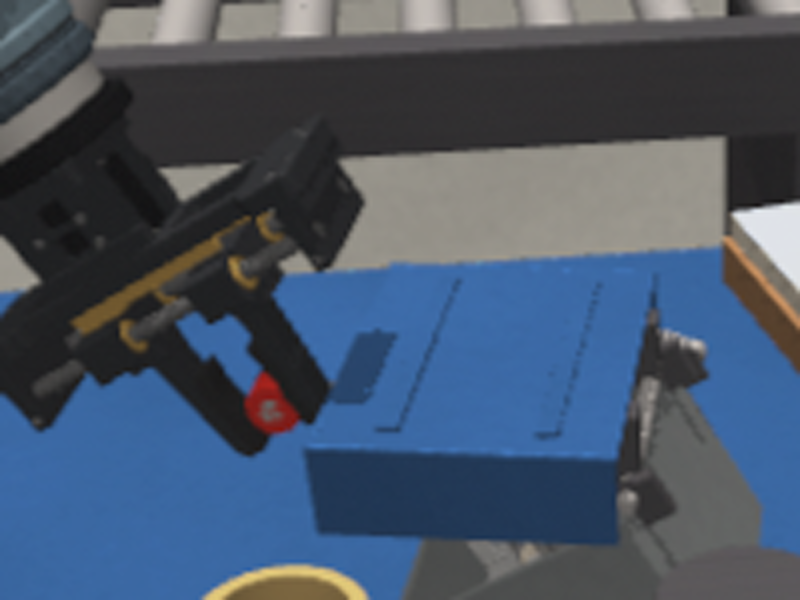

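The lid has risen and the barrel is held firmly near the fingertips, at crop position (270,405). Continuing.

Request:
step_arm --offset '[[0.004,-0.001,0.056],[0.011,-0.002,0.112],[0.019,-0.004,0.168],[0.028,-0.006,0.224],[0.04,-0.008,0.279],[0.053,-0.011,0.333],[0.068,-0.014,0.388],[0.085,-0.018,0.441]]' --rotation '[[0,0,0],[0,0,0],[0,0,0],[0,0,0],[0,0,0],[0,0,0],[0,0,0],[0,0,0]]' --fingers '[0.7,0.7,0.7,0.7,0.7,0.7,0.7,0.7]'

```text
time_s: 13.35
position: [427.2, 224.7, 226.3]
orientation: [0.961, -0.098, 0.257, 0.027]
contact_force: [2.1, 5.0, -2.6]
gripper_width: 24.9
```

Request:
step_arm --offset '[[0.019,-0.004,0.053],[0.039,-0.008,0.106],[0.061,-0.012,0.157],[0.084,-0.017,0.208],[0.109,-0.022,0.259],[0.136,-0.028,0.308],[0.164,-0.034,0.356],[0.194,-0.04,0.404]]' --rotation '[[0,0,0],[0,0,0],[0,0,0],[0,0,0],[0,0,0],[0,0,0],[0,0,0],[0,0,0]]' --fingers '[0.7,0.7,0.7,0.7,0.7,0.7,0.7,0.7]'

```text
time_s: 14.35
position: [446.7, 220.5, 266.8]
orientation: [0.961, -0.098, 0.257, 0.027]
contact_force: [0.6, 5.2, -1.6]
gripper_width: 24.9
```

Request:
step_arm --offset '[[0.031,-0.006,0.046],[0.064,-0.013,0.092],[0.098,-0.02,0.136],[0.134,-0.028,0.179],[0.171,-0.035,0.221],[0.21,-0.043,0.262],[0.249,-0.051,0.301],[0.29,-0.06,0.339]]' --rotation '[[0,0,0],[0,0,0],[0,0,0],[0,0,0],[0,0,0],[0,0,0],[0,0,0],[0,0,0]]' --fingers '[0.7,0.7,0.7,0.7,0.7,0.7,0.7,0.7]'

```text
time_s: 15.35
position: [476.0, 214.3, 300.8]
orientation: [0.961, -0.098, 0.258, 0.027]
contact_force: [-4.1, 1.3, 2.9]
gripper_width: 24.9
```

```bash
python3 - <<'E'
from plan import *
cv2.imwrite("pics/side4.png",env.snapshot("side")[:,:,::-1])
crop("pics/side4.png","pics/s4c.png",140,30,200,150,4)
o=env.get_obs();print(o["position"],o["contact_force"],o["moment"],o["gripper_width"],o["joint_pos"])
E
```

```text
[476.62941032 214.13620117 301.43424258] [-1.80774874 -0.73926589  2.26431989] [-0.06756     0.2332224  -0.12390558] 25.071752537070292 [ 0.34167752 -0.20306089  1.98344358 -0.33262216  0.92958484  0.68768411]
```

View pics/s4c.png

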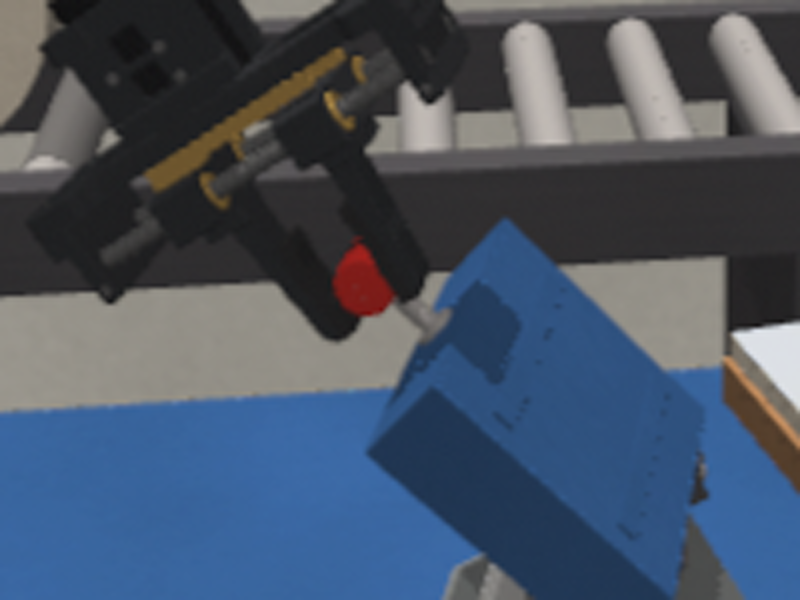

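The lid is about 75° open, with the barrel and stem at crop (365,280) and (430,320). Continuing past centre.

Request:
step_arm --offset '[[0.042,-0.009,0.037],[0.085,-0.018,0.072],[0.13,-0.027,0.105],[0.175,-0.036,0.138],[0.221,-0.045,0.168],[0.269,-0.055,0.197],[0.317,-0.065,0.225],[0.366,-0.075,0.251]]' --rotation '[[0,0,0],[0,0,0],[0,0,0],[0,0,0],[0,0,0],[0,0,0],[0,0,0],[0,0,0]]' --fingers '[0.7,0.7,0.7,0.7,0.7,0.7,0.7,0.7]'

```text
time_s: 16.4
position: [512.9, 206.3, 325.9]
orientation: [0.961, -0.099, 0.258, 0.028]
contact_force: [-2.4, -4.4, 4.1]
gripper_width: 24.9
```

Request:
step_arm --offset '[[0.05,-0.01,0.024],[0.101,-0.021,0.047],[0.152,-0.031,0.068],[0.204,-0.042,0.087],[0.256,-0.053,0.104],[0.31,-0.064,0.12],[0.363,-0.075,0.133],[0.417,-0.086,0.145]]' --rotation '[[0,0,0],[0,0,0],[0,0,0],[0,0,0],[0,0,0],[0,0,0],[0,0,0],[0,0,0]]' --fingers '[0.7,0.7,0.7,0.7,0.7,0.7,0.7,0.7]'

```text
time_s: 17.4
position: [554.9, 197.3, 340.3]
orientation: [0.961, -0.099, 0.258, 0.028]
contact_force: [-1.8, -5.6, 2.8]
gripper_width: 24.8
```

Request:
step_arm --offset '[[0.054,-0.011,0.01],[0.109,-0.022,0.019],[0.164,-0.034,0.025],[0.219,-0.045,0.03],[0.274,-0.056,0.033],[0.329,-0.068,0.034],[0.375,-0.077,0.033],[0.41,-0.084,0.032]]' --rotation '[[0,0,0],[0,0,0],[0,0,0],[0,0,0],[0,0,0],[0,0,0],[0,0,0],[0,0,0]]' --fingers '[0.7,0.7,0.7,0.7,0.7,0.7,0.7,0.7]'

```text
time_s: 18.4
position: [596.0, 188.4, 343.2]
orientation: [0.961, -0.099, 0.258, 0.028]
contact_force: [-0.2, -7.3, 3.3]
gripper_width: 25.0
```

Request:
step_arm --offset '[[0.005,-0.003,0],[0.01,-0.005,0],[0.015,-0.008,0],[0.02,-0.01,0],[0.025,-0.01,0],[0.03,-0.01,0],[0.035,-0.01,-0.001],[0.04,-0.01,-0.001]]' --rotation '[[0,0,0],[0,0,0],[0,0,0],[0,0,0],[0,0,0],[0,0,0],[0,0,0],[0,0,0]]' --fingers '[0.7,0.7,0.7,0.7,0.7,0.7,0.7,0.7]'

```text
time_s: 19.4
position: [597.9, 188.0, 343.0]
orientation: [0.961, -0.099, 0.256, 0.028]
contact_force: [-14.8, -7.1, 9.7]
gripper_width: 25.1
```

```bash
python3 - <<'E'
from plan import *
cv2.imwrite("pics/side5.png",env.snapshot("side")[:,:,::-1])
cv2.imwrite("pics/top5.png",env.snapshot("top")[:,:,::-1])
crop("pics/side5.png","pics/s5c.png",180,0,200,150,4)
crop("pics/top5.png","pics/t5c.png",150,170,200,150,4)
o=env.get_obs();print(o["position"],o["contact_force"],o["moment"],o["gripper_width"],o["joint_pos"])
E
```

```text
[597.87525444 187.98312127 343.0375417 ] [-13.70821275  -7.48492067   8.45865922] [-1.05526868  1.32296629 -0.73670537] 25.21797418697368 [ 0.21115094 -0.01044855  1.72333297 -0.2524178   0.96179795  0.51123934]
```

View pics/s5c.png

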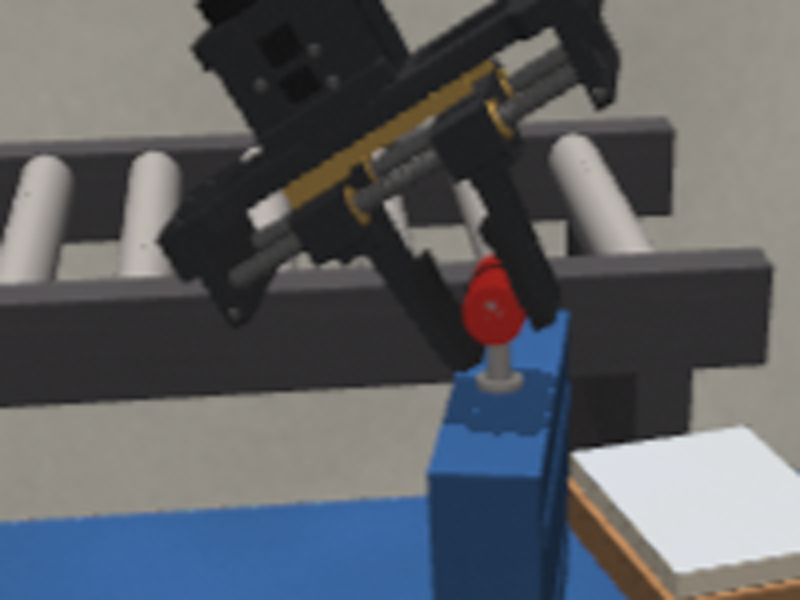

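View pics/t5c.png

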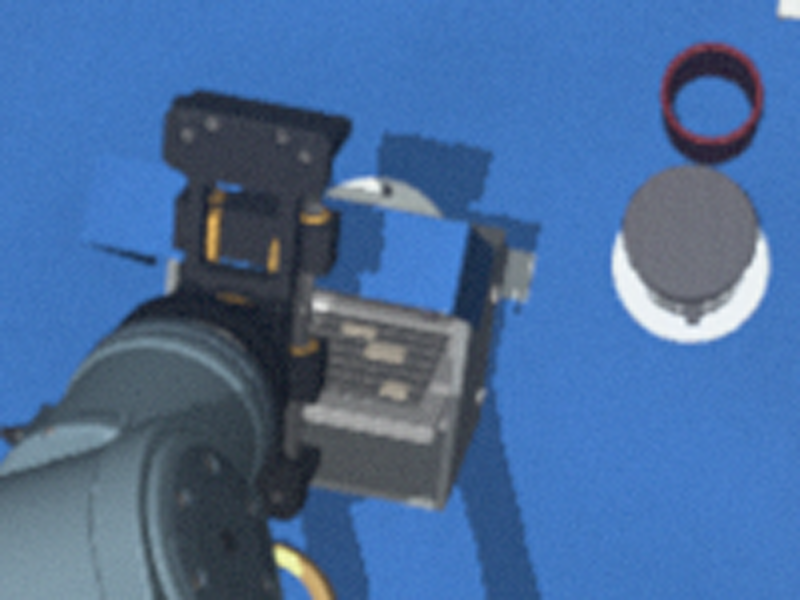

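The lid is at its stop: it stands vertical and the stop reacts with about 15 N. The opened mouth shows the screen rail at crop (370,415). Before releasing, I check the rail prediction.

```bash
python3 - <<'E'
from plan import *
np.set_printoptions(precision=3,suppress=True)
M=hw(0,0,128)
im=cv2.imread("pics/top5.png")
pts=[M+(-3+a)*Q+y*HY-25*D for y in(-75,75) for a in (-5,5)]+[M+u*Q+y*HY for u in(-60,60) for y in(-79,79)]
pr=proj("top",pts);print(pr)
im=cv2.resize(im[170:320,150:350],None,fx=4,fy=4,interpolation=cv2.INTER_CUBIC)
for i,q in enumerate(pr): cv2.circle(im,tuple(int(v) for v in (q-[150,170])*4),3,(0,0,255) if i<4 else (0,255,0),-1)
cv2.imwrite("pics/t5d.png",im)
S=M-3*Q-31*D
print("S",S,"pre",S-60*D,"after pull",S-115*D)
print("after release retreat",np.array([597.9,188,343])-50*D, D,Q)
E
```

```text
[[257.371 280.281]
 [257.835 276.36 ]
 [190.262 267.982]
 [190.476 264.023]
 [259.006 294.77 ]
 [190.928 282.268]
 [264.657 248.257]
 [193.537 235.288]]
S [522.472 221.842 153.347] pre [493.086 227.878 205.308] after pull [466.148 233.412 252.94 ]
after release retreat [573.411 193.03  386.301] [ 0.49  -0.101 -0.866] [ 0.848 -0.174  0.5  ]
```

View pics/t5d.png

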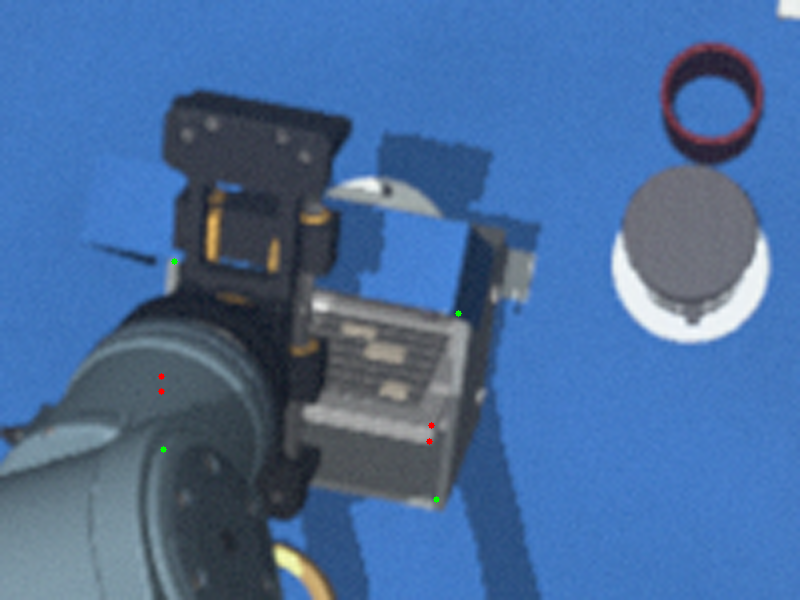

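Projected screen and mouth corners match the image. Releasing and retreating.

Request:
step_arm --offset '[[-0.01,0,0],[-0.015,0,0],[-0.015,0,0],[-0.015,0,0],[-0.08,0.013,0.115],[-0.14,0.026,0.23],[-0.2,0.038,0.34],[-0.26,0.05,0.43]]' --rotation '[[0,0,0],[0,0,0],[0,0,0],[0,0,0],[0,0,0],[0,0,0],[0,0,0],[0,0,0]]' --fingers '[0.4,0.3,0.2,0.15,0.15,0.15,0.15,0.15]'

```text
time_s: 20.5
position: [572.6, 194.3, 387.6]
orientation: [0.961, -0.098, 0.258, 0.027]
contact_force: [0.1, 0.0, 0.0]
gripper_width: 37.3
```

Request:
step_arm --offset '[[-0.1,0.03,-0.02],[-0.2,0.06,-0.08],[-0.3,0.09,-0.18],[-0.38,0.11,-0.3],[-0.45,0.13,-0.43],[-0.5,0.15,-0.56],[-0.55,0.17,-0.7],[-0.6,0.18,-0.85]]' --rotation '[[0,0,0],[0,0,0],[0,0,0],[0,0,0],[0,0,0],[0,0,0],[0,0,0],[0,0,0]]' --fingers '[0.1,0.1,0.1,0.1,0.1,0.1,0.1,0.1]'

```text
time_s: 21.5
position: [512.7, 212.1, 300.1]
orientation: [0.961, -0.098, 0.257, 0.027]
contact_force: [-0.2, 0.0, -0.5]
gripper_width: 39.9
```

```bash
python3 - <<'E'
from plan import *
np.set_printoptions(precision=3,suppress=True)
cv2.imwrite("pics/side6.png",env.snapshot("side")[:,:,::-1])
o=env.get_obs();p=o["position"];print(p,o["contact_force"],o["gripper_width"])
M=hw(0,0,128);S=M-3*Q-31*D
print((S-60*D-p)/100, Ro.from_matrix(R60@Ro.from_quat(o["orientation"]).as_matrix().T).as_rotvec()/np.radians(30))
E
```

```text
[511.16  211.863 297.344] [-0.9   -0.025 -2.081] 39.64312034272374
[-0.181  0.16  -0.92 ] [ 0.004 -0.008  0.004]
```

View pics/side6.png

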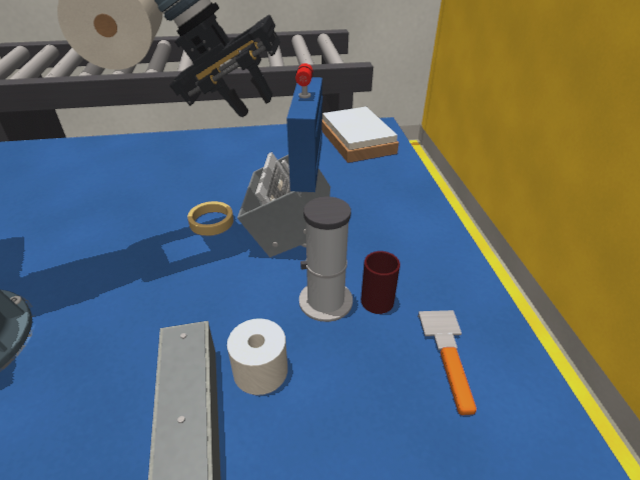

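The lid stands open on its own with the grip at (304,75), and the screen rail is visible at (268,178). Moving to the screen.

Request:
step_arm --offset '[[-0.03,0.02,-0.12],[-0.06,0.04,-0.24],[-0.09,0.06,-0.36],[-0.11,0.08,-0.48],[-0.13,0.1,-0.6],[-0.15,0.12,-0.72],[-0.17,0.14,-0.84],[-0.18,0.16,-0.94]]' --rotation '[[0,0,0],[0,0,0],[0,0,0],[0,0,0],[0,0,0],[0,0,0],[0,0,0],[0,0,0]]' --fingers '[0.1,0.1,0.1,0.1,0.1,0.1,0.1,0.1]'

```text
time_s: 22.55
position: [494.7, 228.1, 206.2]
orientation: [0.961, -0.098, 0.257, 0.027]
contact_force: [0.6, -0.2, -0.4]
gripper_width: 39.6
```

```bash
python3 - <<'E'
from plan import *
np.set_printoptions(precision=3,suppress=True)
o=env.get_obs();p=o["position"];print(p,o["joint_vel"])
cv2.imwrite("pics/side7.png",env.snapshot("side")[:,:,::-1])
crop("pics/side7.png","pics/s7c.png",180,60,200,150,4)
o=env.get_obs();p=o["position"];print(p,o["joint_vel"])
M=hw(0,0,128);S=M-3*Q-31*D
print((S-p)/100)
E
```

```text
[494.738 228.135 206.201] [ 0.042  0.127  0.051 -0.105 -0.156  0.162]
[493.974 227.998 204.777] [-0.002 -0.011 -0.004  0.02   0.036 -0.037]
[ 0.285 -0.062 -0.514]
```

View pics/s7c.png

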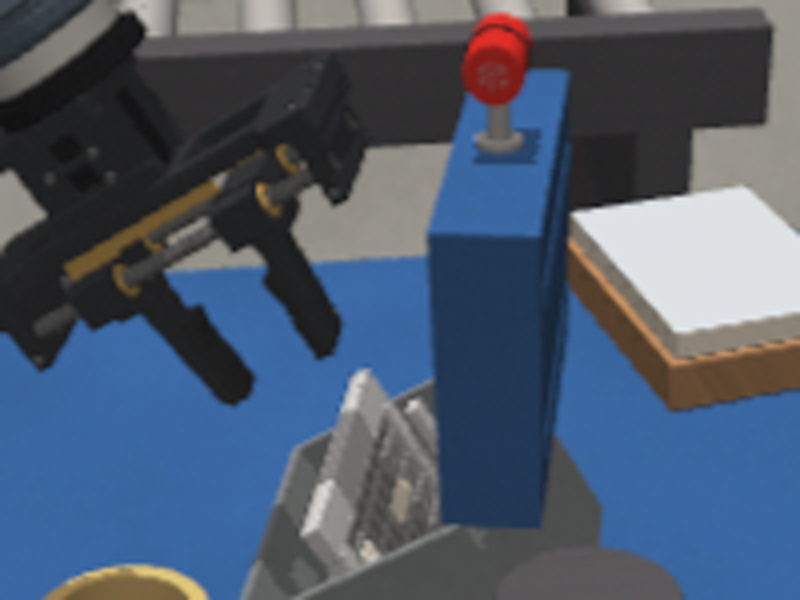

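The open fingers at crop (240,390) and (325,340) straddle the rail line, and the body clears the lid. Descending, then closing.

Request:
step_arm --offset '[[0.05,-0.01,-0.09],[0.1,-0.02,-0.18],[0.15,-0.03,-0.27],[0.2,-0.04,-0.36],[0.24,-0.05,-0.43],[0.27,-0.06,-0.48],[0.287,-0.061,-0.514],[0.287,-0.061,-0.514]]' --rotation '[[0,0,0],[0,0,0],[0,0,0],[0,0,0],[0,0,0],[0,0,0],[0,0,0],[0,0,0]]' --fingers '[0.1,0.1,0.1,0.1,0.1,0.1,0.1,0.1]'

```text
time_s: 23.6
position: [523.7, 221.9, 155.5]
orientation: [0.961, -0.098, 0.257, 0.027]
contact_force: [0.2, -0.5, -0.5]
gripper_width: 40.1
```

```bash
python3 - <<'E'
from plan import *
np.set_printoptions(precision=3,suppress=True)
cv2.imwrite("pics/side8.png",env.snapshot("side")[:,:,::-1])
crop("pics/side8.png","pics/s8c.png",200,80,150,110,5)
o=env.get_obs();p=o["position"];print(p,o["contact_force"])
M=hw(0,0,128);d=p-M;print("U,y,N",d@Q,d@HY,-d@D)
E
```

```text
[523.684 221.982 155.761] [-0.143  0.742 -1.053]
U,y,N -0.7890911308885511 0.3811339241163305 32.51158551576977
```

View pics/s8c.png

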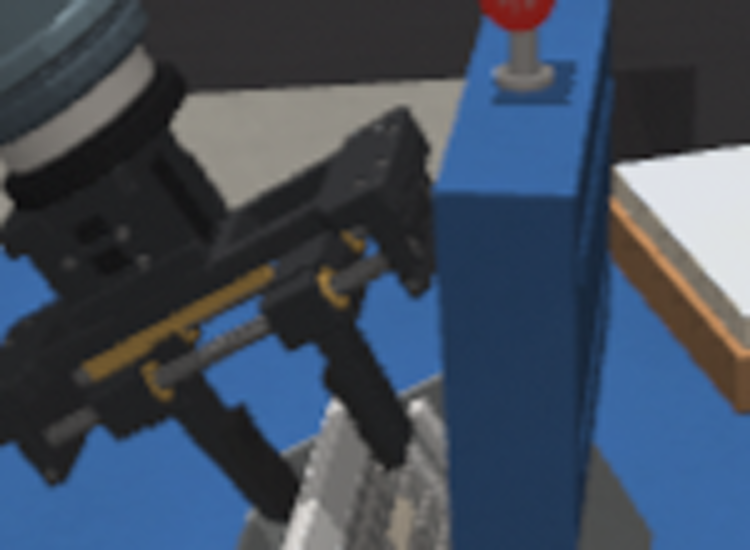

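Request:
step_arm --offset '[[-0.005,0,-0.01],[-0.011,0.002,-0.024],[-0.011,0.002,-0.024],[-0.011,0.002,-0.024],[-0.011,0.002,-0.024],[-0.011,0.002,-0.024],[-0.011,0.002,-0.024],[-0.011,0.002,-0.024]]' --rotation '[[0,0,0],[0,0,0],[0,0,0],[0,0,0],[0,0,0],[0,0,0],[0,0,0],[0,0,0]]' --fingers '[0.1,0.3,0.5,0.7,0.9,1,1,1]'

```text
time_s: 24.65
position: [522.7, 222.2, 153.4]
orientation: [0.961, -0.098, 0.258, 0.027]
contact_force: [-0.1, 0.8, 0.7]
gripper_width: 9.8
```

```bash
python3 - <<'E'
from plan import *
np.set_printoptions(precision=3,suppress=True)
o=env.get_obs();p=o["position"];print(p,o["contact_force"],o["moment"],o["gripper_width"])
M=hw(0,0,128);d=p-M;print("U,y,N",d@Q,d@HY,-d@D, Ro.from_matrix(R60@Ro.from_quat(o["orientation"]).as_matrix().T).as_rotvec())
E
```

```text
[522.683 222.16  153.44 ] [-0.116  0.759  0.736] [ 0.109  0.091 -0.128] 9.76864154930296
U,y,N -2.8298921133754478 0.35450666807956577 31.00973683731971 [0.001 0.    0.002]
```

Rail gripped (9.8 mm, no side load). Pulling straight out along N.

Request:
step_arm --offset '[[-0.028,0.006,0.05],[-0.085,0.0175,0.15],[-0.153,0.0315,0.27],[-0.226,0.0467,0.4],[-0.3,0.062,0.53],[-0.379,0.078,0.67],[-0.47,0.097,0.83],[-0.56,0.116,0.99]]' --rotation '[[0,0,0],[0,0,0],[0,0,0],[0,0,0],[0,0,0],[0,0,0],[0,0,0],[0,0,0]]' --fingers '[1,1,1,1,1,1,1,1]'

```text
time_s: 25.65
position: [465.2, 233.8, 252.8]
orientation: [0.961, -0.098, 0.257, 0.027]
contact_force: [-0.1, 0.6, -3.1]
gripper_width: 9.5
```

```bash
python3 - <<'E'
from plan import *
np.set_printoptions(precision=3,suppress=True)
cv2.imwrite("pics/side9.png",env.snapshot("side")[:,:,::-1])
crop("pics/side9.png","pics/s9c.png",130,40,220,165,3.6) if 0 else crop("pics/side9.png","pics/s9c.png",140,40,200,150,4)
o=env.get_obs();p=o["position"];print(p,o["contact_force"],o["moment"],o["gripper_width"])
# placement: screen leaning 16 deg. back face at edge
for ang in (16,):
    t=np.radians(ang);Rt=toolR(90-ang,TX);d=Rt[:,2];x=Rt[:,0]
    # back-bottom corner of screen at local x=75 tan t from face ; mid-plane is +5*x(tool)
    foot=TE-75*Z+75*np.tan(t)*TX-77*TY   # back bottom edge on table
    # tool x dir = cos t TX + sin t Z ; centre of foot = foot+5*x ; front corner higher? 
    rail=foot+5*x-130*d   # top centre
    # TCP: top was 6 mm ahead of TCP (TCP N=31, top N=25)
    tcp=rail-6*d
    print("place",tcp,"foot",foot,"lowest corner z",(foot)[2],(foot+10*x)[2])
    print("rot from R60",Ro.from_matrix(Rt@R60.T).as_rotvec()/np.radians(30),Ro.from_matrix(Rt).as_quat())
    print("delta",(tcp-p)/100)
E
```

```text
[465.386 234.501 254.993] [ 1.491  1.457 -1.345] [0.259 0.266 0.074] 9.918849297234473
place [ 423.603 -309.751  132.11 ] foot [ 456.219 -307.691    0.   ] lowest corner z 0.0 2.7563735581699915
rot from R60 [0.033 0.467 0.505] [ 0.99   0.031  0.139 -0.004]
delta [-0.418 -5.443 -1.229]
```

View pics/s9c.png

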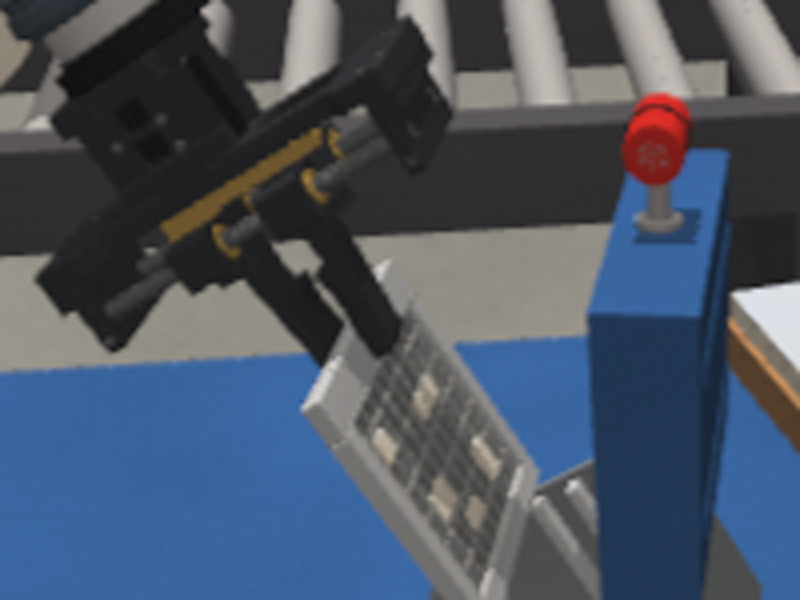

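The screen is coming out cleanly, held mid-rail at crop (370,340). Lifting the last bit and carrying it.

Request:
step_arm --offset '[[-0.07,0.015,0.13],[-0.15,0.03,0.26],[-0.22,0.02,0.39],[-0.22,-0.08,0.39],[-0.22,-0.19,0.39],[-0.22,-0.31,0.39],[-0.22,-0.43,0.39],[-0.22,-0.55,0.39]]' --rotation '[[0,0,0],[0,0,0],[0,0,0],[0,0,0],[0,0,0],[0,0,0],[0,0,0],[0,0,0]]' --fingers '[1,1,1,1,1,1,1,1]'

```text
time_s: 26.7
position: [444.4, 177.4, 290.7]
orientation: [0.961, -0.099, 0.257, 0.027]
contact_force: [-0.1, -0.4, -1.9]
gripper_width: 9.6
```

Request:
step_arm --offset '[[0,-0.12,0],[0,-0.24,0],[0,-0.37,0],[0,-0.49,0],[0,-0.61,0],[0,-0.73,0],[0,-0.86,0],[0,-0.98,0]]' --rotation '[[0.001,0.015,0.016],[0.002,0.03,0.032],[0.003,0.044,0.048],[0.004,0.059,0.064],[0.005,0.074,0.08],[0.006,0.088,0.096],[0.007,0.103,0.112],[0.008,0.117,0.126]]' --fingers '[1,1,1,1,1,1,1,1]'

```text
time_s: 27.7
position: [444.2, 79.4, 290.7]
orientation: [0.971, -0.067, 0.228, 0.02]
contact_force: [0.8, -0.7, -3.3]
gripper_width: 9.8
```

Request:
step_arm --offset '[[0,-0.12,0],[0,-0.24,0],[0,-0.37,0],[0,-0.49,0],[0,-0.61,0],[0,-0.73,0],[0,-0.86,0],[0,-0.98,0]]' --rotation '[[0.001,0.015,0.016],[0.002,0.03,0.032],[0.003,0.044,0.048],[0.004,0.059,0.064],[0.005,0.074,0.08],[0.006,0.088,0.096],[0.007,0.103,0.112],[0.008,0.117,0.126]]' --fingers '[1,1,1,1,1,1,1,1]'

```text
time_s: 28.7
position: [444.1, -18.6, 290.8]
orientation: [0.979, -0.034, 0.199, 0.012]
contact_force: [0.7, -0.7, -2.4]
gripper_width: 9.6
```

Request:
step_arm --offset '[[0,-0.12,0],[0,-0.24,0],[0,-0.37,0],[0,-0.49,0],[0,-0.61,0],[0,-0.73,0],[0,-0.86,0],[0,-0.98,0]]' --rotation '[[0.001,0.015,0.016],[0.002,0.03,0.032],[0.003,0.044,0.048],[0.004,0.059,0.064],[0.005,0.074,0.08],[0.006,0.088,0.096],[0.007,0.103,0.112],[0.008,0.117,0.126]]' --fingers '[1,1,1,1,1,1,1,1]'

```text
time_s: 29.7
position: [444.0, -116.5, 290.9]
orientation: [0.986, -0.002, 0.169, 0.005]
contact_force: [-0.7, -0.6, -3.0]
gripper_width: 9.8
```

Request:
step_arm --offset '[[0,-0.12,-0.05],[-0.01,-0.24,-0.1],[-0.02,-0.37,-0.15],[-0.03,-0.49,-0.2],[-0.03,-0.61,-0.25],[-0.04,-0.73,-0.3],[-0.04,-0.86,-0.35],[-0.05,-0.98,-0.4]]' --rotation '[[0.001,0.015,0.016],[0.002,0.03,0.032],[0.003,0.044,0.048],[0.004,0.059,0.064],[0.005,0.074,0.08],[0.006,0.088,0.096],[0.007,0.103,0.112],[0.008,0.117,0.126]]' --fingers '[1,1,1,1,1,1,1,1]'

```text
time_s: 30.7
position: [439.6, -214.2, 251.0]
orientation: [0.99, 0.031, 0.139, -0.003]
contact_force: [-0.3, -0.0, -3.2]
gripper_width: 9.8
```

```bash
python3 - <<'E'
from plan import *
np.set_printoptions(precision=3,suppress=True)
cv2.imwrite("pics/side10.png",env.snapshot("side")[:,:,::-1])
o=env.get_obs();p=o["position"];print(o["time_s"],p,o["contact_force"],o["moment"],o["gripper_width"],o["joint_pos"])
Rt=toolR(74,TX);R=Ro.from_quat(o["orientation"]).as_matrix();print(Ro.from_matrix(Rt@R.T).as_rotvec()/np.radians(30))
print((np.array([423.6,-309.75,132.1])+15*TX+60*Z-p)/100)
E
```

```text
30.75 [ 439.334 -215.278  250.457] [-0.267 -0.845 -2.956] [-0.035  0.179  0.023] 9.66114772251475 [-0.83  -0.159  1.994  0.235  1.137 -0.973]
[ 0.005 -0.003  0.004]
[-0.008 -0.935 -0.584]
```

View pics/side10.png

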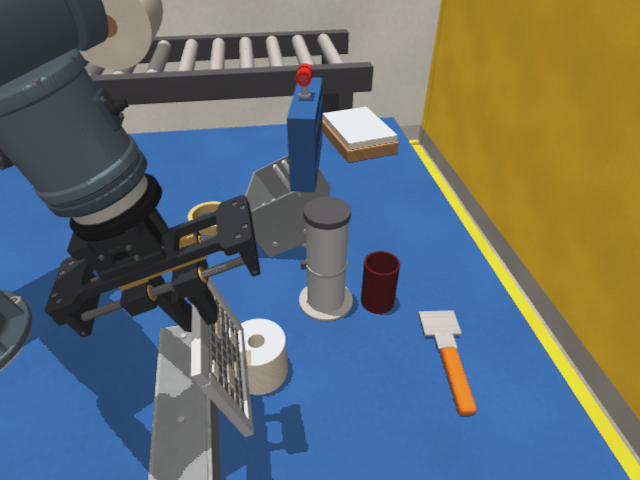

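The screen is held upright beside the trunking with its foot at about (230,410), clear of the roll. Moving to hover over the free half.

Request:
step_arm --offset '[[0,-0.15,0],[0,-0.3,-0.04],[0,-0.44,-0.1],[0,-0.58,-0.18],[0,-0.7,-0.28],[0,-0.8,-0.38],[0,-0.88,-0.48],[0,-0.94,-0.58]]' --rotation '[[0,0,0],[0,0,0],[0,0,0],[0,0,0],[0,0,0],[0,0,0],[0,0,0],[0,0,0]]' --fingers '[1,1,1,1,1,1,1,1]'

```text
time_s: 31.75
position: [439.5, -307.6, 192.5]
orientation: [0.99, 0.03, 0.139, -0.003]
contact_force: [-0.3, 0.1, -2.1]
gripper_width: 9.8
```

```bash
python3 - <<'E'
from plan import *
np.set_printoptions(precision=3,suppress=True)
cv2.imwrite("pics/side11.png",env.snapshot("side")[:,:,::-1])
cv2.imwrite("pics/top11.png",env.snapshot("top")[:,:,::-1])
crop("pics/top11.png","pics/t11c.png",330,230,200,150,4)
o=env.get_obs();p=o["position"];print(o["time_s"],p,o["contact_force"],o["moment"],o["gripper_width"])
Rt=toolR(74,TX);R=Ro.from_quat(o["orientation"]).as_matrix();print(Ro.from_matrix(Rt@R.T).as_rotvec()/np.radians(30))
print((np.array([423.6,-309.75,132.1])-p)/100)
E
```

```text
31.85 [ 439.061 -307.074  191.742] [ 0.268  0.349 -3.28 ] [ 0.005  0.206 -0.015] 9.79045476069861
[ 0.    -0.003  0.004]
[-0.155 -0.027 -0.596]
```

View pics/side11.png

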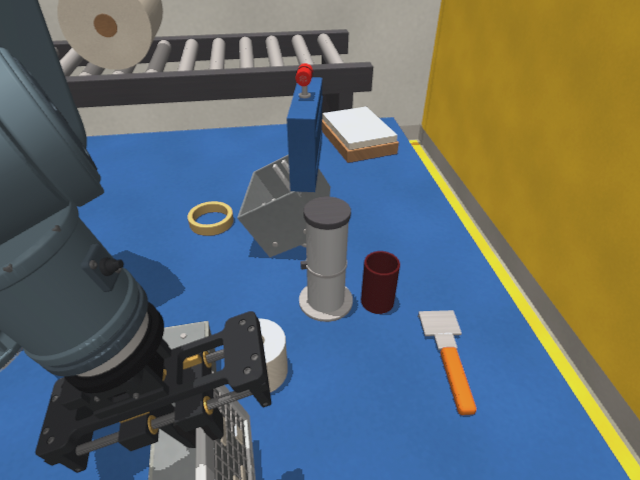

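View pics/t11c.png

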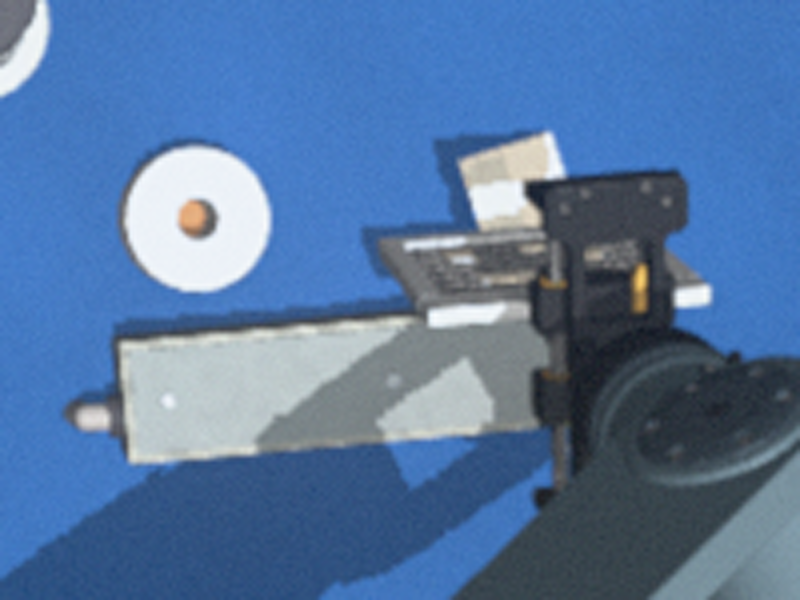

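Request:
step_arm --offset '[[0,0,-0.08],[-0.01,-0.01,-0.17],[-0.01,-0.01,-0.26],[-0.02,-0.02,-0.35],[-0.03,-0.03,-0.43],[-0.03,-0.03,-0.49],[-0.04,-0.03,-0.53],[-0.05,-0.03,-0.55]]' --rotation '[[0,0,0],[0,0,0],[0,0,0],[0,0,0],[0,0,0],[0,0,0],[0,0,0],[0,0,0]]' --fingers '[1,1,1,1,1,1,1,1]'

```text
time_s: 32.85
position: [434.5, -310.2, 138.1]
orientation: [0.99, 0.03, 0.139, -0.003]
contact_force: [0.8, -0.4, -3.2]
gripper_width: 9.6
```

Request:
step_arm --offset '[[-0.02,0,0],[-0.04,0,0],[-0.055,0,0],[-0.07,0,0],[-0.08,0,0],[-0.09,0,0],[-0.09,0,-0.01],[-0.09,0,-0.02]]' --rotation '[[0,0,0],[0,0,0],[0,0,0],[0,0,0],[0,0,0],[0,0,0],[0,0,0],[0,0,0]]' --fingers '[1,1,1,1,1,1,1,1]'

```text
time_s: 33.85
position: [425.6, -310.3, 136.2]
orientation: [0.99, 0.03, 0.139, -0.003]
contact_force: [0.2, 0.1, -2.9]
gripper_width: 9.4
```

```bash
python3 - <<'E'
from plan import *
np.set_printoptions(precision=3,suppress=True)
cv2.imwrite("pics/side12.png",env.snapshot("side")[:,:,::-1])
cv2.imwrite("pics/top12.png",env.snapshot("top")[:,:,::-1])
crop("pics/top12.png","pics/t12c.png",330,230,200,150,4)
crop("pics/side12.png","pics/s12c.png",130,330,200,150,4)
o=env.get_obs();p=o["position"];print(o["time_s"],p,o["contact_force"],o["moment"],o["gripper_width"])
print((np.array([423.6,-309.75,132.1])-p)/100)
E
```

```text
33.95 [ 425.519 -310.166  136.123] [ 0.517  0.273 -3.815] [-0.074  0.272 -0.031] 9.957793351168542
[-0.019  0.004 -0.04 ]
```

View pics/t12c.png

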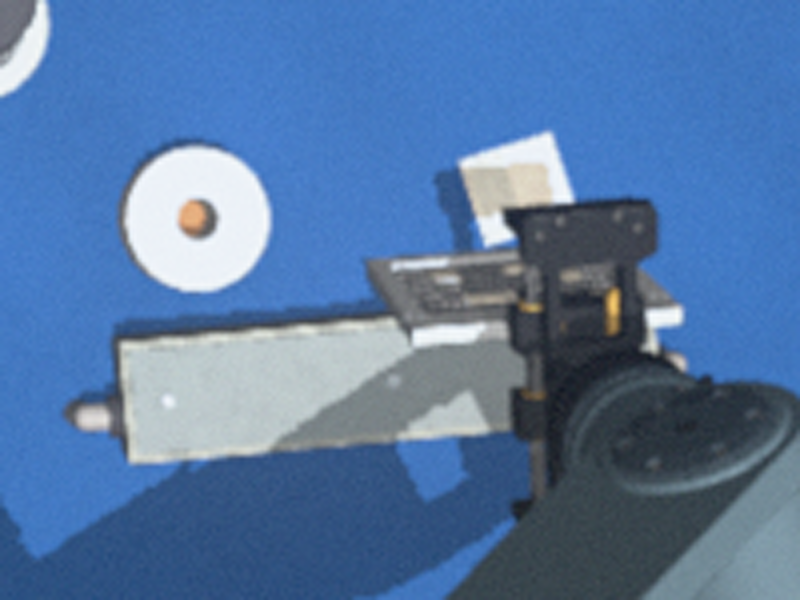

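View pics/s12c.png

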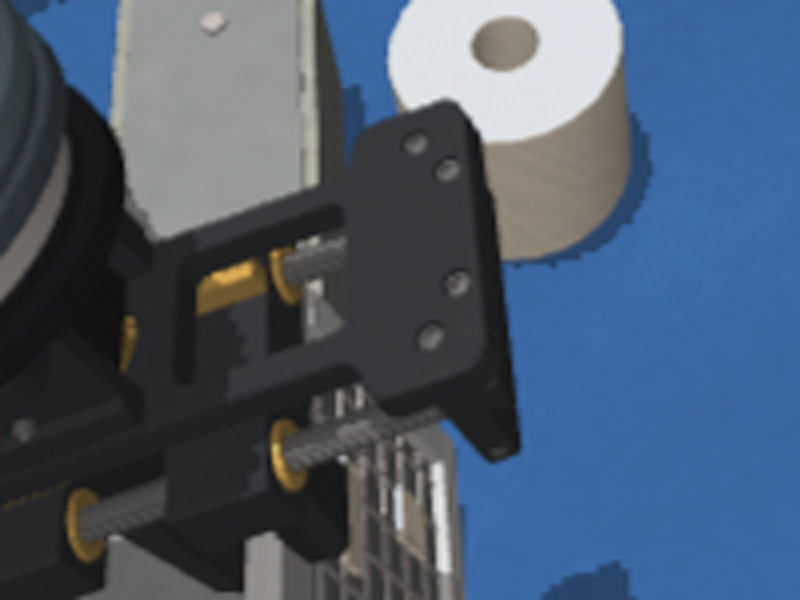

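Hovering about 4 mm above the table and 2 mm from the edge. Now a slow touch-down.

Request:
step_arm --offset '[[0,0,-0.006],[0,0,-0.012],[0,0,-0.018],[0,0,-0.024],[0,0,-0.03],[0,0,-0.035],[0,0,-0.04],[0,0,-0.043]]' --rotation '[[0,0,0],[0,0,0],[0,0,0],[0,0,0],[0,0,0],[0,0,0],[0,0,0],[0,0,0]]' --fingers '[1,1,1,1,1,1,1,1]'

```text
time_s: 34.95
position: [425.7, -310.5, 132.2]
orientation: [0.99, 0.03, 0.139, -0.003]
contact_force: [-1.0, 0.0, -1.4]
gripper_width: 9.7
```

Request:
step_arm --offset '[[0,0,-0.003],[0,0,-0.006],[0,0,-0.009],[0,0,-0.012],[0,0,-0.012],[0,0,-0.012],[0,0,-0.012],[0,0,-0.012]]' --rotation '[[0,0,0],[0,0,0],[0,0,0],[0,0,0],[0,0,0],[0,0,0],[0,0,0],[0,0,0]]' --fingers '[1,1,1,1,1,1,1,1]'

```text
time_s: 35.95
position: [426.0, -310.8, 132.1]
orientation: [0.99, 0.031, 0.14, -0.003]
contact_force: [-4.6, 0.7, 9.9]
gripper_width: 9.9
```

```bash
python3 - <<'E'
from plan import *
o=env.get_obs();p=o["position"];print(o["time_s"],p,o["contact_force"],o["moment"],o["gripper_width"])
E
```

```text
35.95 [ 426.04864107 -310.84596556  132.14643741] [-4.57506682  0.65312487  9.8868121 ] [0.44848483 0.37868181 0.06881804] 9.906318466418105
```

Request:
step_arm --offset '[[0,0,0.006],[-0.004,0,0.008],[-0.008,0,0.008],[-0.012,0,0.008],[-0.016,0,0.008],[-0.02,0,0.008],[-0.024,0,0.008],[-0.024,0,0.008]]' --rotation '[[0,0,0],[0,0,0],[0,0,0],[0,0,0],[0,0,0],[0,0,0],[0,0,0],[0,0,0]]' --fingers '[1,1,1,1,1,1,1,1]'

```text
time_s: 36.95
position: [423.7, -310.5, 131.8]
orientation: [0.99, 0.03, 0.14, -0.003]
contact_force: [5.0, -2.9, -0.5]
gripper_width: 9.9
```

```bash
python3 - <<'E'
from plan import *
o=env.get_obs();p=o["position"];print(o["time_s"],p,o["contact_force"],o["moment"],o["gripper_width"])
cv2.imwrite("pics/top13.png",env.snapshot("top")[:,:,::-1])
crop("pics/top13.png","pics/t13c.png",380,270,140,100,5)
E
```

```text
36.95 [ 423.68149219 -310.52421162  131.80515587] [ 5.03023545 -2.86653281 -0.45106116] [-0.36143568 -1.0174748  -0.08246333] 9.87903133049335
```

View pics/t13c.png

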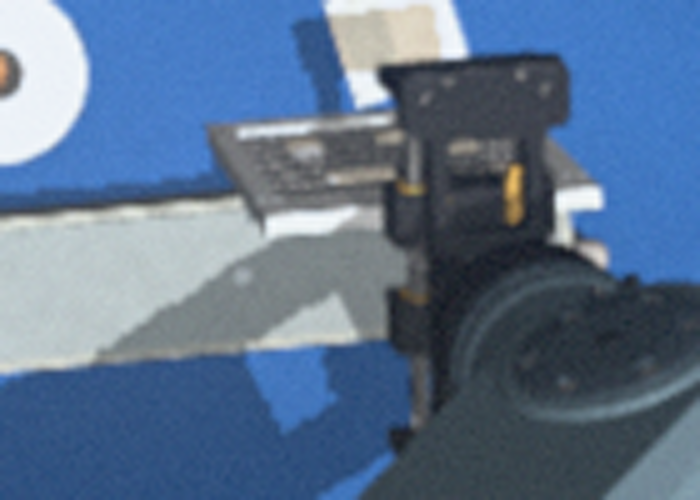

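Fx = +5 N with the moment reversed shows the screen resting on the edge, and it is at the nominal position. Releasing.

Request:
step_arm --offset '[[0,0,0],[0,0,0],[0,0,0],[0,0,0],[0,0,0],[0,0,0],[-0.02,0,0.08],[-0.05,0,0.18]]' --rotation '[[0,0,0],[0,0,0],[0,0,0],[0,0,0],[0,0,0],[0,0,0],[0,0,0],[0,0,0]]' --fingers '[0.75,0.7,0.65,0.55,0.4,0.3,0.3,0.3]'

```text
time_s: 38.0
position: [418.0, -310.2, 150.2]
orientation: [0.99, 0.03, 0.139, -0.003]
contact_force: [-0.4, 0.4, 0.6]
gripper_width: 30.6
```

Request:
step_arm --offset '[[-0.03,0,0.12],[-0.07,0,0.25],[-0.1,0.02,0.37],[-0.12,0.1,0.5],[-0.12,0.2,0.62],[-0.12,0.32,0.75],[-0.12,0.44,0.87],[-0.12,0.56,1]]' --rotation '[[0,0,0],[0,0,0],[0,0,0],[0,0,0],[0,0,0],[0,0,0],[0,0,0],[0,0,0]]' --fingers '[0.2,0.15,0.15,0.15,0.15,0.15,0.15,0.15]'

```text
time_s: 39.0
position: [406.2, -253.2, 250.4]
orientation: [0.99, 0.031, 0.139, -0.003]
contact_force: [0.2, -0.2, 0.3]
gripper_width: 37.6
```

```bash
python3 - <<'E'
from plan import *
np.set_printoptions(precision=3,suppress=True)
o=env.get_obs();p=o["position"];print(o["time_s"],p,o["contact_force"],o["gripper_width"])
for n in("side","top"): cv2.imwrite(f"pics/{n}14.png",env.snapshot(n)[:,:,::-1])
crop("pics/top14.png","pics/t14c.png",340,230,200,150,4)
crop("pics/side14.png","pics/s14c.png",130,330,200,150,4)
G=grip(2.094);print("grip",G)
E
```

```text
39.0 [ 406.185 -253.186  250.415] [ 0.177 -0.204  0.281] 37.64080118973062
grip [605.762 204.732 335.055]
```

View pics/t14c.png

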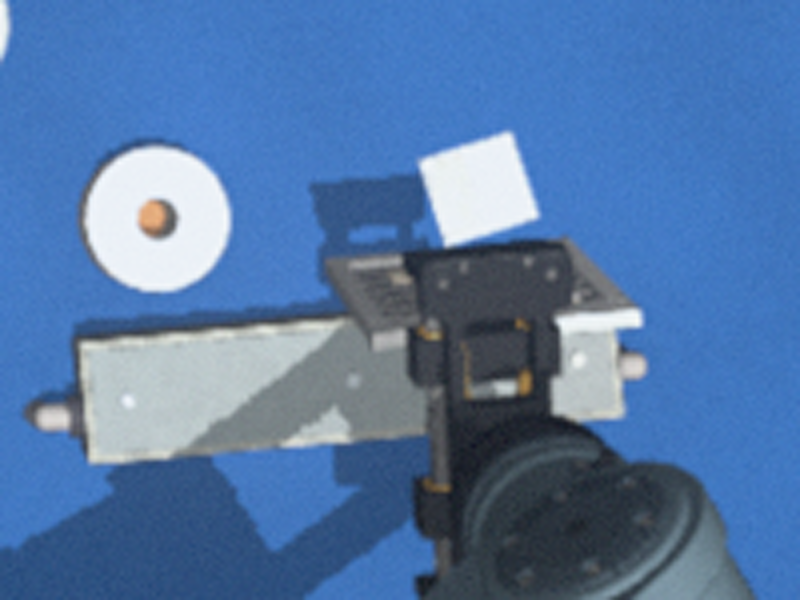

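View pics/s14c.png

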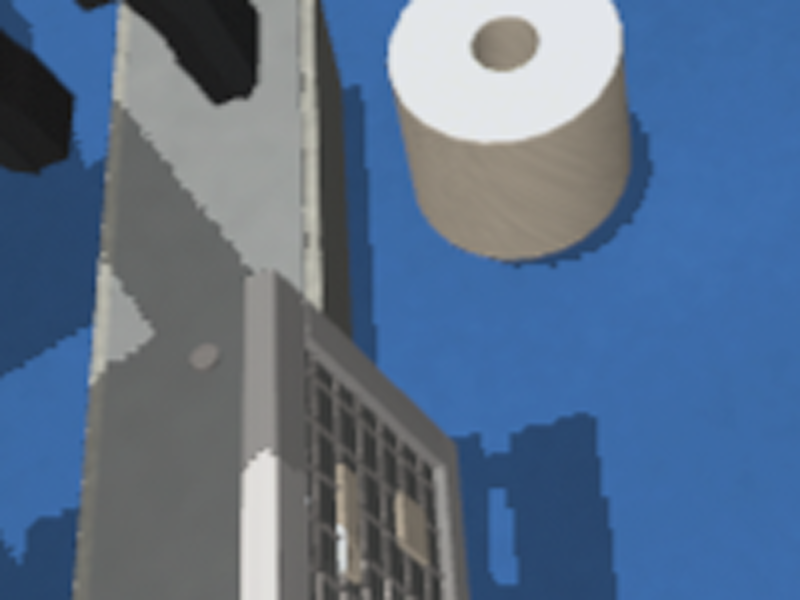

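The screen leans on the trunking over the free half with its rail up (side crop 260,300), and the roll is untouched. Returning to the lid grip.

Request:
step_arm --offset '[[0.04,0.11,0.05],[0.08,0.22,0.09],[0.12,0.33,0.14],[0.16,0.45,0.18],[0.2,0.56,0.23],[0.25,0.67,0.27],[0.29,0.78,0.31],[0.33,0.9,0.35]]' --rotation '[[-0.001,-0.012,-0.013],[-0.002,-0.024,-0.026],[-0.003,-0.036,-0.039],[-0.004,-0.048,-0.052],[-0.005,-0.06,-0.064],[-0.006,-0.072,-0.077],[-0.006,-0.083,-0.089],[-0.007,-0.093,-0.101]]' --fingers '[0.15,0.15,0.15,0.15,0.15,0.15,0.15,0.15]'

```text
time_s: 40.1
position: [439.4, -163.5, 284.9]
orientation: [0.987, 0.004, 0.163, 0.003]
contact_force: [0.2, -0.5, -0.7]
gripper_width: 37.3
```

Request:
step_arm --offset '[[0.04,0.11,0.05],[0.08,0.22,0.09],[0.12,0.33,0.14],[0.16,0.45,0.18],[0.2,0.56,0.23],[0.25,0.67,0.27],[0.29,0.78,0.31],[0.33,0.9,0.35]]' --rotation '[[-0.001,-0.012,-0.013],[-0.002,-0.024,-0.026],[-0.003,-0.036,-0.039],[-0.004,-0.048,-0.052],[-0.005,-0.06,-0.064],[-0.006,-0.072,-0.077],[-0.006,-0.083,-0.089],[-0.007,-0.093,-0.101]]' --fingers '[0.15,0.15,0.15,0.15,0.15,0.15,0.15,0.15]'

```text
time_s: 41.1
position: [472.3, -73.5, 319.9]
orientation: [0.982, -0.022, 0.187, 0.009]
contact_force: [-0.3, 0.5, 0.4]
gripper_width: 37.2
```

Request:
step_arm --offset '[[0.04,0.11,0.05],[0.08,0.22,0.09],[0.12,0.33,0.14],[0.16,0.45,0.18],[0.2,0.56,0.23],[0.25,0.67,0.27],[0.29,0.78,0.31],[0.33,0.9,0.35]]' --rotation '[[-0.001,-0.012,-0.013],[-0.002,-0.024,-0.026],[-0.003,-0.036,-0.039],[-0.004,-0.048,-0.052],[-0.005,-0.06,-0.064],[-0.006,-0.072,-0.077],[-0.006,-0.083,-0.089],[-0.007,-0.093,-0.101]]' --fingers '[0.15,0.15,0.15,0.15,0.15,0.15,0.15,0.15]'

```text
time_s: 42.1
position: [505.2, 16.6, 354.8]
orientation: [0.976, -0.047, 0.211, 0.015]
contact_force: [0.9, -1.0, -1.0]
gripper_width: 37.3
```

Request:
step_arm --offset '[[0.04,0.11,0.05],[0.08,0.22,0.09],[0.12,0.33,0.14],[0.16,0.45,0.18],[0.2,0.56,0.23],[0.25,0.67,0.27],[0.29,0.78,0.31],[0.33,0.9,0.35]]' --rotation '[[-0.001,-0.012,-0.013],[-0.002,-0.024,-0.026],[-0.003,-0.036,-0.039],[-0.004,-0.048,-0.052],[-0.005,-0.06,-0.064],[-0.006,-0.072,-0.077],[-0.006,-0.083,-0.089],[-0.007,-0.093,-0.101]]' --fingers '[0.15,0.15,0.15,0.15,0.15,0.15,0.15,0.15]'

```text
time_s: 43.1
position: [538.1, 106.6, 389.8]
orientation: [0.969, -0.073, 0.234, 0.021]
contact_force: [-0.8, 1.2, 0.4]
gripper_width: 37.4
```

Request:
step_arm --offset '[[0.04,0.12,0],[0.08,0.24,0],[0.12,0.36,0],[0.16,0.48,0],[0.2,0.59,0],[0.25,0.7,0],[0.29,0.8,0],[0.32,0.88,0]]' --rotation '[[-0.001,-0.012,-0.013],[-0.002,-0.024,-0.026],[-0.003,-0.036,-0.039],[-0.004,-0.048,-0.052],[-0.005,-0.06,-0.064],[-0.006,-0.072,-0.077],[-0.006,-0.083,-0.089],[-0.007,-0.093,-0.101]]' --fingers '[0.15,0.15,0.15,0.15,0.15,0.15,0.15,0.15]'

```text
time_s: 44.1
position: [570.2, 194.5, 389.6]
orientation: [0.961, -0.099, 0.257, 0.028]
contact_force: [0.2, 0.7, 0.4]
gripper_width: 37.5
```

```bash
python3 - <<'E'
from plan import *
np.set_printoptions(precision=3,suppress=True)
cv2.imwrite("pics/side15.png",env.snapshot("side")[:,:,::-1])
crop("pics/side15.png","pics/s15c.png",180,0,200,150,4)
o=env.get_obs();p=o["position"];print(o["time_s"],p,o["contact_force"],o["gripper_width"])
T=np.array([597.3,188.7,343.2])
print((T-p)/100,Ro.from_matrix(R60@Ro.from_quat(o["orientation"]).as_matrix().T).as_rotvec()/np.radians(30))
print((T-p)@Q,(T-p)@D,(T-p)@HY)
E
```

```text
44.15 [570.363 195.086 389.486] [-0.841 -0.487 -0.424] 37.678784110877146
[ 0.269 -0.064 -0.463] [ 0.004 -0.003  0.005]
0.8202523978629606 53.92042110521058 -0.8348561925364019
```

View pics/s15c.png

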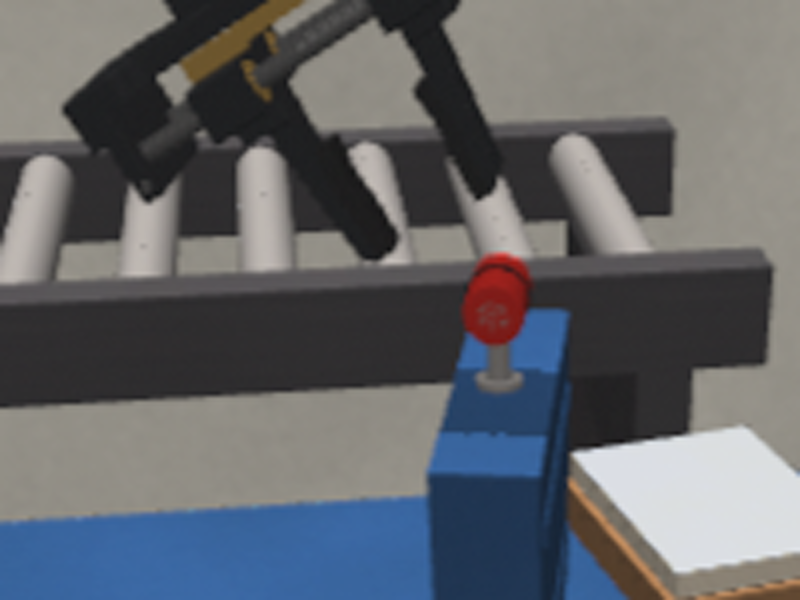

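The fingers line up with the barrel at crop (497,300). Approaching it, then closing.

Request:
step_arm --offset '[[0.04,-0.01,-0.07],[0.08,-0.02,-0.14],[0.12,-0.03,-0.21],[0.16,-0.04,-0.28],[0.2,-0.05,-0.35],[0.24,-0.06,-0.41],[0.27,-0.06,-0.463],[0.27,-0.06,-0.463]]' --rotation '[[0,0,0],[0,0,0],[0,0,0],[0,0,0],[0,0,0],[0,0,0],[0,0,0],[0,0,0]]' --fingers '[0.15,0.15,0.15,0.15,0.15,0.15,0.15,0.2]'

```text
time_s: 45.15
position: [597.1, 187.7, 342.6]
orientation: [0.961, -0.099, 0.256, 0.028]
contact_force: [-0.2, 0.0, 0.0]
gripper_width: 35.5
```

Request:
step_arm --offset '[[0,0,0],[0,0,0],[0,0,0],[0,0,0],[0,0,0],[0,0,0],[0,0,0],[0,0,0]]' --rotation '[[0,0,0],[0,0,0],[0,0,0],[0,0,0],[0,0,0],[0,0,0],[0,0,0],[0,0,0]]' --fingers '[0.3,0.4,0.5,0.6,0.7,0.7,0.7,0.7]'

```text
time_s: 46.15
position: [597.3, 187.8, 343.7]
orientation: [0.961, -0.099, 0.257, 0.028]
contact_force: [-1.7, 0.5, 3.8]
gripper_width: 24.9
```

```bash
python3 - <<'E'
from plan import *
np.set_printoptions(precision=3,suppress=True)
cv2.imwrite("pics/side16.png",env.snapshot("side")[:,:,::-1])
crop("pics/side16.png","pics/s16c.png",180,0,200,150,4)
o=env.get_obs();p=o["position"];print(o["time_s"],p,o["contact_force"],o["moment"],o["gripper_width"])
n=9
for i in range(n):
    t0=2.094*(1-i/n)
    print(i,grip(t0))
    for k in range(1,9): print(((grip(t0-2.094*k/8/n)-grip(t0))/100).round(3).tolist(),end=",")
    print()
E
```

```text
46.2 [597.26  187.845 343.693] [-2.214 -0.092  3.784] [0.045 0.156 0.109] 24.755550475953914
0 [605.762 204.732 335.055]
[-0.049, 0.01, 0.002],[-0.098, 0.02, 0.003],[-0.147, 0.03, 0.003],[-0.196, 0.04, 0.001],[-0.245, 0.05, -0.002],[-0.294, 0.06, -0.007],[-0.343, 0.07, -0.013],[-0.391, 0.08, -0.021],
1 [566.614 212.774 332.94 ]
[-0.048, 0.01, -0.009],[-0.096, 0.02, -0.02],[-0.144, 0.03, -0.032],[-0.191, 0.039, -0.045],[-0.238, 0.049, -0.06],[-0.285, 0.058, -0.076],[-0.331, 0.068, -0.094],[-0.376, 0.077, -0.113],
2 [528.998 220.501 321.666]
[-0.045, 0.009, -0.02],[-0.089, 0.018, -0.042],[-0.133, 0.027, -0.065],[-0.176, 0.036, -0.089],[-0.218, 0.045, -0.114],[-0.26, 0.053, -0.141],[-0.301, 0.062, -0.169],[-0.341, 0.07, -0.198],
3 [494.942 227.497 301.842]
[-0.039, 0.008, -0.03],[-0.077, 0.016, -0.062],[-0.115, 0.024, -0.094],[-0.151, 0.031, -0.128],[-0.187, 0.038, -0.163],[-0.221, 0.045, -0.199],[-0.254, 0.052, -0.235],[-0.287, 0.059, -0.273],
4 [466.281 233.384 274.535]
[-0.031, 0.006, -0.039],[-0.061, 0.013, -0.078],[-0.09, 0.019, -0.119],[-0.118, 0.024, -0.16],[-0.145, 0.03, -0.202]
[... 235 characters left out ...]
0.279],[-0.124, 0.025, -0.327],[-0.136, 0.028, -0.375],
6 [430.949 240.642 203.686]
[-0.011, 0.002, -0.049],[-0.02, 0.004, -0.098],[-0.028, 0.006, -0.148],[-0.035, 0.007, -0.197],[-0.04, 0.008, -0.247],[-0.044, 0.009, -0.297],[-0.047, 0.01, -0.347],[-0.048, 0.01, -0.397],
7 [426.181 241.622 163.961]
[0.0, -0.0, -0.05],[0.002, -0.0, -0.1],[0.006, -0.001, -0.15],[0.01, -0.002, -0.2],[0.016, -0.003, -0.25],[0.024, -0.005, -0.299],[0.033, -0.007, -0.349],[0.043, -0.009, -0.398],
8 [430.514 240.731 124.185]
[0.012, -0.002, -0.049],[0.025, -0.005, -0.097],[0.039, -0.008, -0.145],[0.055, -0.011, -0.192],[0.072, -0.015, -0.239],[0.091, -0.019, -0.286],[0.111, -0.023, -0.332],[0.132, -0.027, -0.377],
```

View pics/s16c.png

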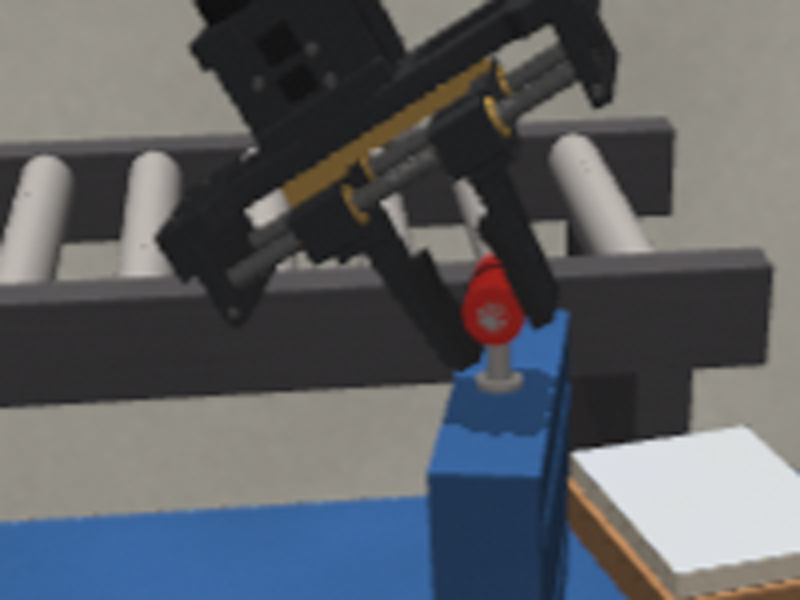

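Gripped again at 24.8 mm beside the stem. Closing slowly along the arc.

Request:
step_arm --offset '[[-0.049,0.01,0.002],[-0.098,0.02,0.003],[-0.147,0.03,0.003],[-0.196,0.04,0.001],[-0.245,0.05,-0.002],[-0.294,0.06,-0.007],[-0.343,0.07,-0.013],[-0.391,0.08,-0.021]]' --rotation '[[0,0,0],[0,0,0],[0,0,0],[0,0,0],[0,0,0],[0,0,0],[0,0,0],[0,0,0]]' --fingers '[0.7,0.7,0.7,0.7,0.7,0.7,0.7,0.7]'

```text
time_s: 47.2
position: [557.9, 196.3, 341.5]
orientation: [0.961, -0.098, 0.257, 0.027]
contact_force: [2.3, 4.0, 4.7]
gripper_width: 25.2
```

Request:
step_arm --offset '[[-0.048,0.01,-0.009],[-0.096,0.02,-0.02],[-0.144,0.03,-0.032],[-0.191,0.039,-0.045],[-0.238,0.049,-0.06],[-0.285,0.058,-0.076],[-0.331,0.068,-0.094],[-0.376,0.077,-0.113]]' --rotation '[[0,0,0],[0,0,0],[0,0,0],[0,0,0],[0,0,0],[0,0,0],[0,0,0],[0,0,0]]' --fingers '[0.7,0.7,0.7,0.7,0.7,0.7,0.7,0.7]'

```text
time_s: 48.2
position: [520.1, 204.4, 330.1]
orientation: [0.961, -0.098, 0.257, 0.027]
contact_force: [1.4, 7.8, 4.3]
gripper_width: 25.0
```

Request:
step_arm --offset '[[-0.045,0.009,-0.02],[-0.089,0.018,-0.042],[-0.133,0.027,-0.065],[-0.176,0.036,-0.089],[-0.218,0.045,-0.114],[-0.26,0.053,-0.141],[-0.301,0.062,-0.169],[-0.341,0.07,-0.198]]' --rotation '[[0,0,0],[0,0,0],[0,0,0],[0,0,0],[0,0,0],[0,0,0],[0,0,0],[0,0,0]]' --fingers '[0.7,0.7,0.7,0.7,0.7,0.7,0.7,0.7]'

```text
time_s: 49.2
position: [485.7, 211.8, 309.8]
orientation: [0.961, -0.098, 0.256, 0.026]
contact_force: [0.5, 10.3, 2.0]
gripper_width: 24.8
```

Request:
step_arm --offset '[[-0.039,0.008,-0.03],[-0.077,0.016,-0.062],[-0.115,0.024,-0.094],[-0.151,0.031,-0.128],[-0.187,0.038,-0.163],[-0.221,0.045,-0.199],[-0.254,0.052,-0.235],[-0.287,0.059,-0.273]]' --rotation '[[0,0,0],[0,0,0],[0,0,0],[0,0,0],[0,0,0],[0,0,0],[0,0,0],[0,0,0]]' --fingers '[0.7,0.7,0.7,0.7,0.7,0.7,0.7,0.7]'

```text
time_s: 50.2
position: [457.0, 218.0, 282.0]
orientation: [0.961, -0.098, 0.256, 0.026]
contact_force: [4.4, 14.0, -1.3]
gripper_width: 25.0
```

Request:
step_arm --offset '[[-0.031,0.006,-0.039],[-0.061,0.013,-0.078],[-0.09,0.019,-0.119],[-0.118,0.024,-0.16],[-0.145,0.03,-0.202],[-0.17,0.035,-0.245],[-0.194,0.04,-0.289],[-0.217,0.045,-0.333]]' --rotation '[[0,0,0],[0,0,0],[0,0,0],[0,0,0],[0,0,0],[0,0,0],[0,0,0],[0,0,0]]' --fingers '[0.7,0.7,0.7,0.7,0.7,0.7,0.7,0.7]'

```text
time_s: 51.2
position: [435.8, 222.5, 249.1]
orientation: [0.961, -0.098, 0.257, 0.026]
contact_force: [6.3, 13.3, -2.7]
gripper_width: 25.3
```

Request:
step_arm --offset '[[-0.022,0.004,-0.045],[-0.042,0.009,-0.091],[-0.061,0.013,-0.137],[-0.079,0.016,-0.184],[-0.095,0.02,-0.231],[-0.11,0.023,-0.279],[-0.124,0.025,-0.327],[-0.136,0.028,-0.375]]' --rotation '[[0,0,0],[0,0,0],[0,0,0],[0,0,0],[0,0,0],[0,0,0],[0,0,0],[0,0,0]]' --fingers '[0.7,0.7,0.7,0.7,0.7,0.7,0.7,0.7]'

```text
time_s: 52.2
position: [422.6, 225.4, 212.0]
orientation: [0.961, -0.098, 0.257, 0.026]
contact_force: [6.4, 14.6, -3.4]
gripper_width: 24.8
```

Request:
step_arm --offset '[[-0.011,0.002,-0.049],[-0.02,0.004,-0.098],[-0.028,0.006,-0.148],[-0.035,0.007,-0.197],[-0.04,0.008,-0.247],[-0.044,0.009,-0.297],[-0.047,0.01,-0.347],[-0.048,0.01,-0.397]]' --rotation '[[0,0,0],[0,0,0],[0,0,0],[0,0,0],[0,0,0],[0,0,0],[0,0,0],[0,0,0]]' --fingers '[0.7,0.7,0.7,0.7,0.7,0.7,0.7,0.7]'

```text
time_s: 53.2
position: [418.0, 226.5, 172.5]
orientation: [0.961, -0.098, 0.258, 0.026]
contact_force: [4.9, 14.4, -3.0]
gripper_width: 24.9
```

Request:
step_arm --offset '[[0,0,-0.05],[0.002,0,-0.1],[0.006,-0.001,-0.15],[0.01,-0.002,-0.2],[0.016,-0.003,-0.25],[0.024,-0.005,-0.299],[0.033,-0.007,-0.349],[0.043,-0.009,-0.398]]' --rotation '[[0,0,0],[0,0,0],[0,0,0],[0,0,0],[0,0,0],[0,0,0],[0,0,0],[0,0,0]]' --fingers '[0.7,0.7,0.7,0.7,0.7,0.7,0.7,0.7]'

```text
time_s: 54.2
position: [422.4, 225.5, 132.7]
orientation: [0.961, -0.098, 0.258, 0.026]
contact_force: [5.0, 13.6, -2.3]
gripper_width: 24.9
```

Request:
step_arm --offset '[[0.012,-0.001,-0.049],[0.025,-0.003,-0.097],[0.039,-0.004,-0.145],[0.055,-0.006,-0.192],[0.072,-0.008,-0.239],[0.088,-0.01,-0.28],[0.103,-0.012,-0.315],[0.115,-0.014,-0.342]]' --rotation '[[0,0,0],[0,0,0],[0,0,0],[0,0,0],[0,0,0],[0,0,0],[0,0,0],[0,0,0]]' --fingers '[0.7,0.7,0.7,0.7,0.7,0.7,0.7,0.7]'

```text
time_s: 55.2
position: [434.0, 223.1, 98.5]
orientation: [0.961, -0.098, 0.257, 0.027]
contact_force: [5.5, 6.3, -2.0]
gripper_width: 25.2
```

Request:
step_arm --offset '[[0.005,-0.001,-0.011],[0.009,-0.002,-0.021],[0.013,-0.003,-0.029],[0.016,-0.004,-0.036],[0.019,-0.004,-0.043],[0.022,-0.005,-0.049],[0.024,-0.005,-0.054],[0.026,-0.005,-0.058]]' --rotation '[[0,0,0],[0,0,0],[0,0,0],[0,0,0],[0,0,0],[0,0,0],[0,0,0],[0,0,0]]' --fingers '[0.7,0.7,0.7,0.7,0.7,0.7,0.7,0.7]'

```text
time_s: 56.2
position: [436.1, 222.9, 94.4]
orientation: [0.961, -0.098, 0.258, 0.027]
contact_force: [-22.3, 5.3, 34.8]
gripper_width: 25.1
```

```bash
python3 - <<'E'
from plan import *
cv2.imwrite("pics/side17.png",env.snapshot("side")[:,:,::-1])
crop("pics/side17.png","pics/s17c.png",170,110,180,140,4)
o=env.get_obs();p=o["position"];print(o["time_s"],p,o["contact_force"],o["moment"],o["gripper_width"])
E
```

```text
56.25 [436.02565986 222.82051458  94.46701833] [-21.9878455    6.09815671  33.46694406] [0.34641437 0.48282762 0.14498612] 24.475623838362313
```

View pics/s17c.png

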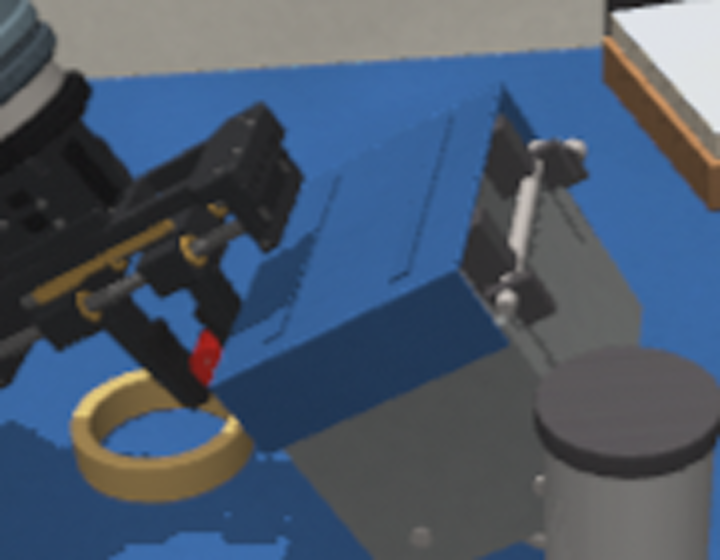

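The lid is shut: the TCP is back at the original shut pose (436.0, 222.8, 94.5) and the stop is pushing back. Relaxing, opening and backing off.

Request:
step_arm --offset '[[-0.008,0,0.018],[-0.01,0,0.024],[-0.01,0,0.024],[-0.014,0,0.022],[-0.018,0,0.02],[-0.022,0,0.017],[-0.022,0,0.017],[-0.022,0,0.017]]' --rotation '[[0,0,0],[0,0,0],[0,0,0],[0,0,0],[0,0,0],[0,0,0],[0,0,0],[0,0,0]]' --fingers '[0.7,0.6,0.4,0.35,0.3,0.25,0.25,0.25]'

```text
time_s: 57.25
position: [433.6, 221.7, 94.0]
orientation: [0.961, -0.099, 0.256, 0.028]
contact_force: [-1.1, 0.1, -0.1]
gripper_width: 33.2
```

Request:
step_arm --offset '[[-0.04,0.01,0.07],[-0.08,0.02,0.14],[-0.13,0.03,0.23],[-0.19,0.04,0.34],[-0.25,0.05,0.45],[-0.33,0.07,0.58],[-0.4,0.08,0.71],[-0.48,0.1,0.85]]' --rotation '[[0,0,0],[0,0,0],[0,0,0],[0,0,0],[0,0,0],[0,0,0],[0,0,0],[0,0,0]]' --fingers '[0.25,0.25,0.25,0.25,0.25,0.25,0.25,0.25]'

```text
time_s: 58.25
position: [385.2, 231.9, 180.2]
orientation: [0.961, -0.099, 0.257, 0.028]
contact_force: [0.6, 0.5, -0.7]
gripper_width: 33.3
```

```bash
python3 - <<'E'
from plan import *
for n in("side","top"): cv2.imwrite(f"pics/{n}18.png",env.snapshot(n)[:,:,::-1])
o=env.get_obs();p=o["position"];print(o["time_s"],p,o["contact_force"],o["gripper_width"])
import numpy as np
a=cv2.imread("pics/side0.png").astype(int);b=cv2.imread("pics/side18.png").astype(int)
print("diff lid region",np.abs(a-b)[130:250,240:340].mean())
crop("pics/top18.png","pics/t18c.png",330,230,200,150,4)
E
```

```text
58.35 [385.94812664 232.59704111 181.23667887] [ 0.48358697 -0.23453551 -0.33133293] 33.00798908408275
diff lid region 2.5269444444444447
```

View pics/side18.png

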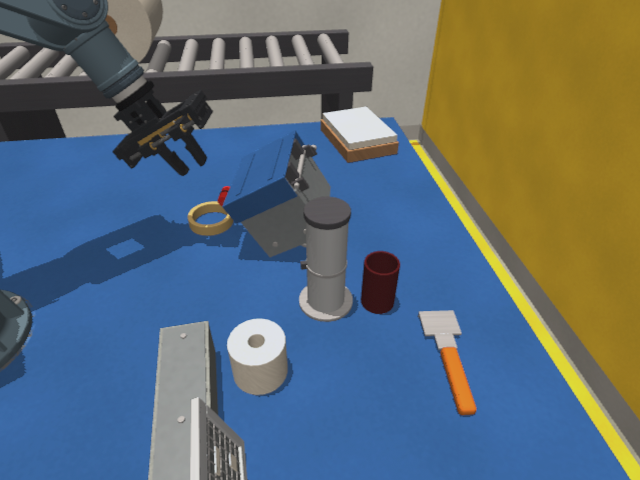

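View pics/top18.png

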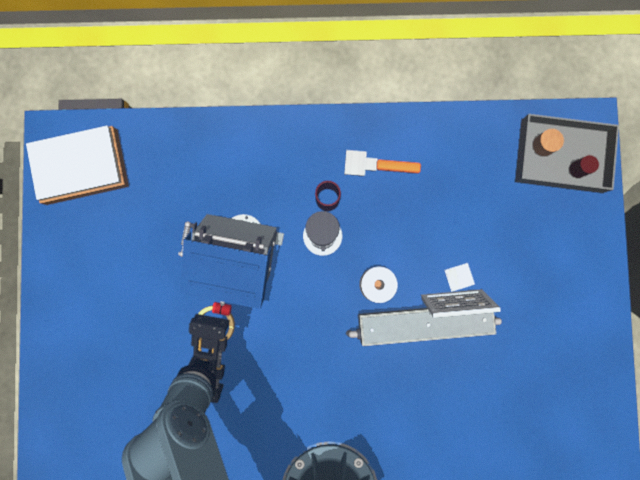

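View pics/t18c.png

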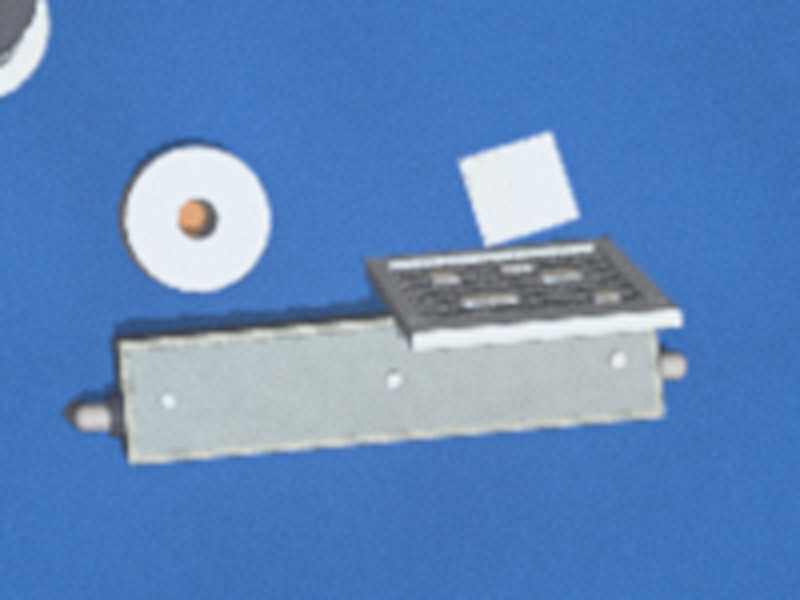

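The screen leans squarely, the lid is shut as in the first image, and the bystanders are in place. One check of the lean angle, then hand-in.

```bash
python3 - <<'E'
from plan import *
for ang in (12,14,16,18,20):
    t=np.radians(ang);R=toolR(90-ang,TX);d=R[:,2]
    c=TE-75*Z+75*np.tan(t)*TX-77*TY-130*d
    print(ang,proj("top",[c+75*TY,c-75*TY]).round(1).tolist())
print("seen [433,317],[500.5,311.3]")
print(env.sign_off())
E
```

```text
12 [[432.2, 315.9], [499.5, 310.1]]
14 [[432.1, 316.6], [499.5, 310.8]]
16 [[432.1, 317.3], [499.4, 311.5]]
18 [[432.1, 317.9], [499.3, 312.2]]
20 [[432.0, 318.5], [499.1, 312.7]]
seen [433,317],[500.5,311.3]
the job is handed in; nothing more can be done
None
```

The job is done and handed in at about 58 s, within the 72 s limit.

I eased the lid open by its red grip to its stop. I drew the screen straight out, set it down by touch, and leaned it rail up on the trunking's far edge in front of the free half. Then I eased the lid shut to its stop by the same grip. The lid took about 9 s to open and 10 s to close, and I never let it go between stops.

**Last checks:**
- **Lean:** the screen is at about 15–16° from upright, measured from the top picture and inside the 6–28° range.
- **Lid:** at shut the gripper was back within about 0.2 mm of where it first took hold. In the picture the lid looks as it did at the start.
- **Bystanders:** the label roll, core, tape and scraper look unmoved in the pictures.
- **Robot:** it is clear of everything, with wrist force under 1 N.

**What disagreed:**
- **Final push on the stop:** pressing the shut lid against its stop briefly read about 42 N at the wrist, through the finger pads on the grip. That is above the 40 N figure given for the arm and gripper body, but well under the 120 N wrist limit. I backed it off straight away.
- **Side load while closing:** there was up to about 15 N sideways on the grip during the swing, from a slight sideways misalignment. It caused nothing I could see.

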